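Load and start the grinding mill

TASK

Take the dust plugs out of the mill and put them in the steel tray, stand every tapered grinding pot from the mat in a socket of the mill and tap each one down until it is locked home with its flange resting on the deck. Set the speed by turning the outer ring of the double knob until its white lug points at the black index mark, without moving the inner knob. Only when all that is done, start the mill: twist the spring-return start knob clockwise to its stop and let it go so that it springs back, leaving everything else on the bench in place.

Things in the scene. Friction and masses are not known exactly. Their poses are not given: they have to be found in the camera images.
- pot0: steel grinding pot, 78 mm tall, 0.22 kg, foot-heavy, standing on its shank on a thin black mat at the start; may be absent. From its underside up: tapered shank 40 mm long, 36 mm diameter at the tip and 48 mm at the top; flange 58 mm diameter, 8 mm thick (40 to 48 mm above the underside); straight round grip knob 34 mm diameter, 30 mm tall (48 to 78 mm). Origin: centre of the shank's underside; z is its axis, up. All pots are alike and any pot fits any socket
- pot1: steel grinding pot, 78 mm tall, 0.22 kg, foot-heavy, standing on its shank on a thin black mat at the start; may be absent. From its underside up: tapered shank 40 mm long, 36 mm diameter at the tip and 48 mm at the top; flange 58 mm diameter, 8 mm thick (40 to 48 mm above the underside); straight round grip knob 34 mm diameter, 30 mm tall (48 to 78 mm). Origin: centre of the shank's underside; z is its axis, up. All pots are alike and any pot fits any socket
- pot2: steel grinding pot, 78 mm tall, 0.22 kg, foot-heavy, standing on its shank on a thin black mat at the start; may be absent. From its underside up: tapered shank 40 mm long, 36 mm diameter at the tip and 48 mm at the top; flange 58 mm diameter, 8 mm thick (40 to 48 mm above the underside); straight round grip knob 34 mm diameter, 30 mm tall (48 to 78 mm). Origin: centre of the shank's underside; z is its axis, up. All pots are alike and any pot fits any socket
- pot3: steel grinding pot, 78 mm tall, 0.22 kg, foot-heavy, standing on its shank on a thin black mat at the start; may be absent. From its underside up: tapered shank 40 mm long, 36 mm diameter at the tip and 48 mm at the top; flange 58 mm diameter, 8 mm thick (40 to 48 mm above the underside); straight round grip knob 34 mm diameter, 30 mm tall (48 to 78 mm). Origin: centre of the shank's underside; z is its axis, up. All pots are alike and any pot fits any socket
- socket0 (a point): centre of the mouth of a taper socket, level with the top of the mill's deck (62 mm above the table). Mouth 51 mm diameter; inside, three sprung jaws form a taper, 44 mm wide at its top and 37 mm at its lower end. A pot let down by its own weight stops with its flange about 5 to 8 mm above the deck; when home its origin is 40 mm below this point
- socket1 (a point): centre of the mouth of a taper socket, level with the top of the mill's deck (62 mm above the table). Mouth 51 mm diameter; inside, three sprung jaws form a taper, 44 mm wide at its top and 37 mm at its lower end. A pot let down by its own weight stops with its flange about 5 to 8 mm above the deck; when home its origin is 40 mm below this point
- socket2 (a point): centre of the mouth of a taper socket, level with the top of the mill's deck (62 mm above the table). Mouth 51 mm diameter; inside, three sprung jaws form a taper, 44 mm wide at its top and 37 mm at its lower end. A pot let down by its own weight stops with its flange about 5 to 8 mm above the deck; when home its origin is 40 mm below this point
- socket3 (a point): centre of the mouth of a taper socket, level with the top of the mill's deck (62 mm above the table). Mouth 51 mm diameter; inside, three sprung jaws form a taper, 44 mm wide at its top and 37 mm at its lower end. A pot let down by its own weight stops with its flange about 5 to 8 mm above the deck; when home its origin is 40 mm below this point
- mill: mill, fixed: deck 260 x 260 mm, top at 62 mm, with four sockets in a square of 92 mm pitch; origin under the deck's centre, on the table; a bar 50 mm deep and 85 mm high runs along its far (+x) edge. A push or taps of 11 to 18 N straight down on a pot's knob drive it into its socket until the flange rests on the deck, where friction locks it
- plug0: grey plastic dust plug, 54 mm tall, 0.06 kg; may be absent; stands loosely in a socket at the start. From its underside up: straight stub 34 mm diameter, 20 mm long; flange 60 mm diameter, 6 mm thick (20 to 26 mm); round grip knob 30 mm diameter, 28 mm tall (26 to 54 mm). Origin: centre of its underside; z is its axis, up
- plug1: grey plastic dust plug, 54 mm tall, 0.06 kg; may be absent; stands loosely in a socket at the start. From its underside up: straight stub 34 mm diameter, 20 mm long; flange 60 mm diameter, 6 mm thick (20 to 26 mm); round grip knob 30 mm diameter, 28 mm tall (26 to 54 mm). Origin: centre of its underside; z is its axis, up
- plug2: grey plastic dust plug, 54 mm tall, 0.06 kg; may be absent; stands loosely in a socket at the start. From its underside up: straight stub 34 mm diameter, 20 mm long; flange 60 mm diameter, 6 mm thick (20 to 26 mm); round grip knob 30 mm diameter, 28 mm tall (26 to 54 mm). Origin: centre of its underside; z is its axis, up
- plug3: grey plastic dust plug, 54 mm tall, 0.06 kg; may be absent; stands loosely in a socket at the start. From its underside up: straight stub 34 mm diameter, 20 mm long; flange 60 mm diameter, 6 mm thick (20 to 26 mm); round grip knob 30 mm diameter, 28 mm tall (26 to 54 mm). Origin: centre of its underside; z is its axis, up
- tray: fixed open steel tray for the plugs, 120 (its x) x 160 (y) mm outside, 28 mm high, walls and floor 4 to 5 mm; origin under its centre
- ring (a joint): angle of the outer ring (speed) of the controller's double knob, rad; 0 when its white lug (on its top face, 22 mm from the axis) stands at the black index mark on the panel, 35 mm from the axis on the side away from the start knob (the controller's own +x); positive is counter-clockwise from above; range -2.6 to 2.6, starts about 0.6 to 1.9; stays where it is left, friction 0.06 N m
- ring_top (a point): on the axis of the double knob, at the top face of the outer ring. The ring is black, 60 mm diameter, its side 20 mm tall, its underside 2 mm above the panel; the inner knob stands through it. z up
- inner_mark (a point): rim of the inner knob (time), which is aluminium, 24 mm diameter, standing 20 mm above the ring's top: this point is 11 mm from the axis, at its top. Must stay as it is
- key (a joint): angle of the spring-return start knob, rad: 0 at rest, grows clockwise from above to its stop at 1.2; a spring (0.12 N m per rad) brings it back when let go
- key_top (a point): top centre of the start knob, on its axis: a black upright bar 48 mm long, 14 mm wide, its side 26 mm tall, on a round foot 6 mm high whose underside is 3 mm above the panel; at rest the bar lies along the controller's own x
- controller: white control box, fixed, 220 (its x) x 150 (y) x 50 mm high, origin under its centre; double knob at +55 mm and start knob at -55 mm along its own x
- amber_a: amber glass bottle, 72 mm across, 150 high; loose, not part of the job, leave in place; origin at its underside
- beaker: white cup-shaped beaker, 70 mm across, 90 high; loose, not part of the job, leave in place; origin at its underside
- steel_jar: straight-sided steel jar with a black lid knob, 54 mm across, 72 high, no tapered shank, no flange; loose, not part of the job, leave in place; origin at its underside
- tip_box: closed box of pipette tips, 70 x 100 x 67 mm; loose, not part of the job, leave in place; origin at its underside
Mind the look-alikes: they are no part of the job. Leave any purple or yellow look-alike of the pot1 alone.

How it is judged:
By the outcome, as a careful person would: the job done as asked, in the order asked, and still so for the second after the job is handed in, with the robot touching nothing.
Of pot0, pot1, pot2, pot3 only 3 to 4 are there at a start; the rules pass over those that are not, and their reading is None.
Of plug0, plug1, plug2, plug3 only 1 to 2 are there at a start; the rules pass over those that are not, and their reading is None.
At some moment in a run one of pot0, pot1, pot2, pot3 may be knocked a few centimetres aside while the robot is not near it.
Once in a run the grip may slacken for a moment while it holds something.
It also fails if it takes over 210 s, if anything falls off the work surface, if the arm or the gripper's body presses on something with over 40 N, if the wrist force passes 120 N, or if a joint passes its speed limit or range.

ROBOT

A 6-joint arm with a two-finger parallel gripper is mounted at the origin on the work surface. World frame = base frame: x ahead of the robot, y to its left, z up, the work surface at z = 0. Lengths are in mm, angles in rad, forces in N, time in s.
With the tool pointing down it reaches from about 350 to 950 mm from the base axis. Payload 17.4 kg.
Tool frame: the origin (TCP) lies at the very end of the fingers, on their centre line; the grasp point (between the pads) lies env.grip_depth behind it (env.grip_depth is the distance from the TCP to the grasp point, in mm); y points along the fingers, z is the direction in which the jaws open and shut, and the axes are right-handed (so a half turn about y gives the same grasp; the last joint's range is limited). The gripper opens to 93 mm and grips with 3 to 60 N. Pads are 15 mm wide; open, the fingers measure 128 mm over their backs; the gripper's body (75 mm by 188 mm) begins 65 mm behind the grasp point.
Start: joints at [1.163, 0.116, 1.442, -0, 1.584, -0.038], TCP at [243.973, 629.372, 218.646] pointing down, gripper open.
Joint ranges: [-2.83, 2.83], [-0.83, 2.19], [0.07, 2.5], [-1.14, 4.28], [0.01, 3], [-2.97, 2.97]. Speed limits (rad/s): [1.89, 1.89, 2.22, 3.14, 3.14, 3.14].

INTERFACE

Orientations are given as a rotation vector (axis times angle).
In Python, from station import readout, optics, order, env gives the robot as it stands.
- The arm moves only by the shell command python3 -m jog 'ROWS'. ROWS is JSON, a list that holds one entry, the list of rows, each a list of 7 numbers: the shift along the tool's x, y, z each as a share of 300 mm, from -1 to 1, then the turn, a rotation vector about the tool's x, y, z each as a share of pi/4 rad, from -1 to 1, then the closure, from 0 (fully open) to 1 (shut). A call has 1 to 10 rows; each row shifts and turns the commanded pose from where the row before left it, along the tool's axes as they then stand; what a row does not reach is not made up. A row lasts 1/8 s, in which the tool goes at most 62.5 mm and 10.7 degrees, less where a joint would pass 70% of its speed; a pose out of reach is approached as far as the arm can. A call with a number of a shift or a turn outside -1 to 1 is refused whole. A call with a gripper value outside its range is refused whole. The fingers move at their own pace and stop on an object; the grip force is fixed at half the most. Time passes only in rows, so rows that do not move let the fingers close. It gives the time, the measured TCP pose, the force and the opening at its end, in the units of the state.
- readout.get_obs(): the state, without advancing time (a new reading comes with each control period).
- optics.get_image(name): name is "side" or "top"; returns a dict with "color" (400x640x3 uint8, red, green, blue), "depth" (400x640 float32, mm along the optical axis (not along the pixel's ray), 0 where there is no reading), "K" (3x3 intrinsics, pixels), "dist" ([k1, k2, p1, p2, k3] as OpenCV has them; the pictures are not rectified), "origin" and "orientation" of the camera in the world. Camera axes: x right, y up, looking along -z (the intrinsics and any distortion apply to the point x, -y, -z); pixel columns grow to the right and rows downward; lengths in mm; the calibration is good to about 2 mm. A picture is of the moment at which its call begins.
- order.close_job(): hands the job in, once; it reports no verdict.
The state is a dict: "time_s": time; "joint_pos": joint angles; "dq": joint speeds; "joint_efforts": joint torques, N m; "tcp_pos": TCP position; "tcp_rot": TCP orientation; "force": force on the tool from outside, world axes, zero at the start; "ft_torque": the same for the moment, N m; "width": finger opening in mm.
Only numpy, scipy, OpenCV 4.12 (cv2) and the standard library are available. Lean on these libraries where they do the work, as an engineer would, in place of code of your own. Each camera call takes 0.05 s, during which the arm holds its last target. There are 200 camera calls.

## Working session

There is one attempt and no reset: what is moved stays moved. The work goes in short steps, Python scripts to look and compute and a shell command to move; the robot and the scene stay as the last step left them, time stands still between calls to the robot, and variables do not carry over. Pictures are saved under pics/ and viewed, about 12 in all and at most 16, crops included, and the job is handed in when it is done.

```bash
ls; mkdir -p pics; cat > h.py <<'E'
import numpy as np, cv2, sys
from scipy.spatial.transform import Rotation as R
from station import readout, optics, order, env
def img(n):
    d=optics.get_image(n); return d
def save(d,f,crop=None,s=1):
    c=d["color"][:,:,::-1]
    if crop: x0,y0,x1,y1=crop; c=c[y0:y1,x0:x1]
    cv2.imwrite("pics/"+f,cv2.resize(c,None,fx=s,fy=s,interpolation=cv2.INTER_CUBIC))
def cam(d):
    o=np.array(d["orientation"],float)
    Rm=o if o.shape==(3,3) else R.from_rotvec(o).as_matrix() if o.size==3 else R.from_quat(o).as_matrix()
    return np.array(d["origin"],float),Rm
def rays(d,uv):
    uv=np.asarray(uv,float).reshape(-1,1,2)
    p=cv2.undistortPoints(uv,np.array(d["K"],float),np.array(d["dist"],float)).reshape(-1,2)
    return np.c_[p[:,0],-p[:,1],-np.ones(len(p))]
def onplane(d,uv,z):
    o,Rm=cam(d); r=rays(d,uv)@Rm.T
    return o+r*((z-o[2])/r[:,2])[:,None]
def cloud(d):
    h,w=d["depth"].shape; u,v=np.meshgrid(np.arange(w),np.arange(h))
    o,Rm=cam(d); r=rays(d,np.stack([u,v],-1).reshape(-1,2).astype(float))
    return (o+(r*d["depth"].reshape(-1,1))@Rm.T).reshape(h,w,3)
def st():
    o=readout.get_obs(); print({k:np.round(o[k],3) for k in("time_s","joint_pos","tcp_pos","tcp_rot","force","width")}); return o
def tooldelta(target):
    "tool-axis shift (in shares of 300mm) from TCP to world target"
    o=readout.get_obs(); Rm=R.from_rotvec(o["tcp_rot"]).as_matrix()
    return Rm.T@(np.array(target)-o["tcp_pos"])/300
E
python3 - <<'E'
from h import *
o=st(); print(env.grip_depth); print(R.from_rotvec(o["tcp_rot"]).as_matrix().round(3))
for n in("top","side"):
    d=img(n); save(d,n+"0.png"); print(n,d["origin"],d["orientation"],d["K"],d["dist"])
    np.savez(n+"0.npz",**d)
E
```

```text
pics
{'time_s': np.float64(0.0), 'joint_pos': array([ 1.163,  0.116,  1.442, -0.   ,  1.584, -0.038]), 'tcp_pos': array([243.879, 629.192, 217.909]), 'tcp_rot': array([-1.552,  0.29 , -0.29 ]), 'force': array([0.138, 0.562, 0.345]), 'width': np.float64(92.974)}
18.8
[[ 0.932 -0.     0.361]
 [-0.361 -0.001  0.932]
 [-0.    -1.    -0.001]]
top [ 230.70950532  -44.83533039 1568.26665228] [ 0.13885631 -0.11700046 -1.59536884] [[507.55491033   0.         320.24729518]
 [  0.         507.55491033 198.10281278]
 [  0.           0.           1.        ]] [-0.14737768  0.          0.          0.          0.        ]
side [  149.22632433 -1290.12447495   821.76733777] [ 1.0376044  -0.15422487 -0.21546574] [[507.89312851   0.         318.14396336]
 [  0.         507.89312851 197.06355969]
 [  0.           0.           1.        ]] [-0.07521609  0.          0.          0.          0.        ]
```

View pics/top0.png

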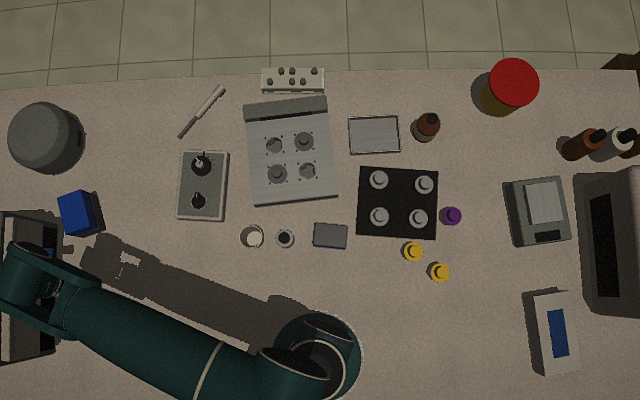

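View pics/side0.png

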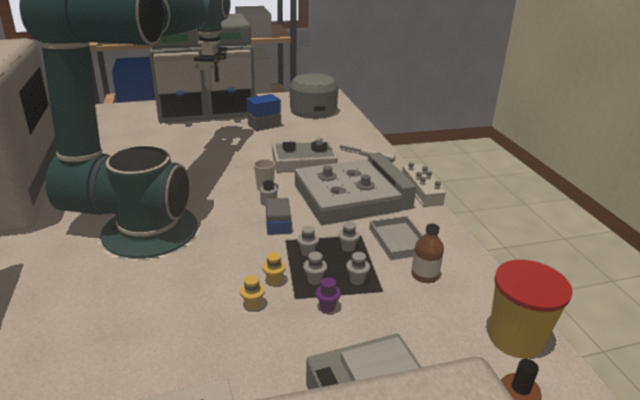

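Four grey pots are on the mat in the top view, at (379,180), (424,184), (379,216) and (418,218). The purple look-alike at (451,216) and the yellow ones at (413,251) and (439,271) stand off the mat. The mill is around (290,150), the tray at (374,134), and the controller at (203,185) with two knobs.

```bash
python3 - <<'E'
from h import *
d=dict(np.load("top0.npz")); c=d["color"][:,:,::-1]
a=cv2.resize(c[90:215,165:345],None,fx=4.4,fy=4.4,interpolation=cv2.INTER_CUBIC)
cv2.imwrite("pics/mill.png",a)
P=cloud(d); np.save("P.npy",P)
for n,u,v in [("mat",400,200),("deck",290,150),("ctl",203,205),("traycentre",374,134),("table",300,230)]: print(n,P[v,u].round(0))
# height clusters
def comp(m,lab,mn=15):
    n,l,s,ce=cv2.connectedComponentsWithStats(m.astype(np.uint8))
    for i in range(1,n):
        if s[i,4]>=mn: 
            q=P[l==i]; print(lab,ce[i].round(1),s[i,4],np.median(q,0).round(1),"mid",((q.min(0)+q.max(0))/2).round(1),"ext",np.ptp(q,axis=0).round(0))
Z=P[:,:,2]; V,U=np.mgrid[:400,:640]
comp((Z>66)&(Z<90)&(U>355)&(U<465)&(V>160)&(V<285),"pot")
comp((Z>75)&(Z<110)&(U>245)&(U<340)&(V>115)&(V<205),"plug")
comp((Z>35)&(Z<56)&(U>170)&(U<235)&(V>145)&(V<225),"ctl",100)
comp((Z>56)&(Z<110)&(U>170)&(U<235)&(V>145)&(V<225),"knob",5)
comp((Z>12)&(Z<40)&(U>340)&(U<410)&(V>105)&(V<160),"tray",100)
comp((Z>52)&(Z<66)&(U>240)&(U<345)&(V>100)&(V<210),"deck",100)
E
```

```text
mat [ 475. -277.   -5.]
deck [630.  62.  59.]
ctl [468. 330.  57.]
traycentre [ 692. -205.   -5.]
table [389.  39.   6.]
pot [379.6 178. ] 108 [ 530.4 -207.2   77.8] mid [ 530.5 -207.1   77.5] ext [32. 34. 19.]
pot [425.3 183. ] 111 [ 512.  -343.3   77.1] mid [ 511.5 -344.5   76.3] ext [32. 35. 19.]
pot [453.5 214.2] 110 [ 414.8 -422.7   77.9] mid [ 414.6 -424.4   77. ] ext [32. 34. 20.]
pot [380.3 215.5] 108 [ 417.4 -203.6   77.6] mid [ 417.5 -204.6   76.8] ext [33. 33. 18.]
pot [419.4 217. ] 104 [ 409.3 -320.    77.5] mid [ 409.9 -320.6   76.9] ext [31. 33. 17.]
pot [414.4 250.6] 116 [ 310.  -299.4   77.8] mid [ 311.  -300.3   77.2] ext [33. 33. 18.]
pot [441.2 272.4] 120 [ 244.6 -375.7   77.3] mid [ 243.8 -376.3   76.5] ext [33. 34. 20.]
plug [261.6 117. ] 101 [731.8 147.9  81.2] mid [732.3 132.8  84.4] ext [ 11. 124.  18.]
plug [303.5 139.2] 90 [652.5  18.2  95.4] mid [654.6  18.3  91.1] ext [30. 28. 29.]
plug [276.5 172.6] 88 [552.3 100.4  94.9] mid [553.6 100.4  90.4] ext [28. 27. 27.]
ctl [201.5 185.6] 2696 [528.3 334.2  50.1] mid [535.2 340.2  45.5] ext [228. 165.  21.]
knob [201.  165.4] 324 [586.9 332.9  72.8] mid [588.7 337.9  77.1] ext [61. 65. 42.]
knob [198.3 201.1] 176 [478.  340.   70.9] mid [475.8 344.4  75. ] ext [52. 48. 38.]
tray [375.9 133.1] 361 [ 693.3 -211.7   25.4] mid [ 684.5 -203.3   25.5] ext [127. 159.  27.]
deck [290.7 158.4] 5593 [603.7  59.7  61.3] mid [608.2  59.9  59. ] ext [286. 282.  14.]
```

View pics/mill.png

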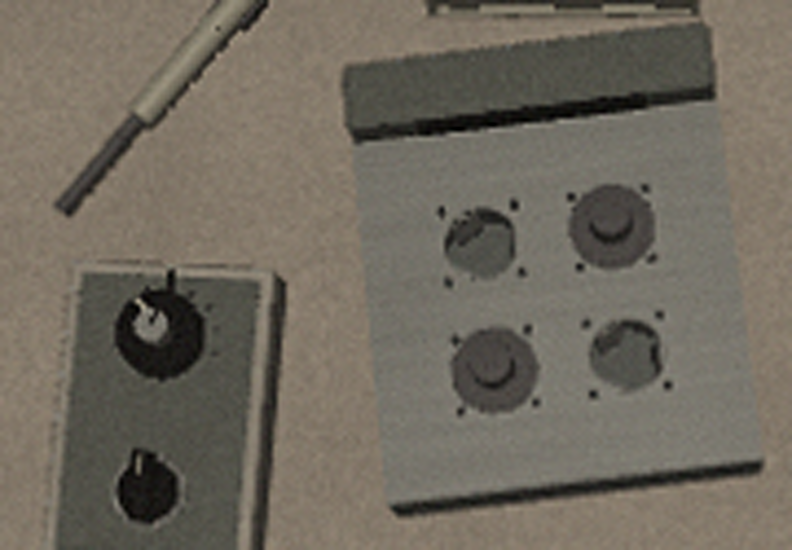

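Enlarged top view: two grey plugs stand at (303,139) and (276,173), and the sockets at (274,145) and (308,171) are open. The double knob is at (201,165) with its index mark at (204,153) and its lug up and to the left. The start knob is at (198,201). Next I'll check the positions against the side view.

```bash
cat >> h.py <<'E'
def near(P,xy,r,z0,z1):
    m=(np.hypot(P[...,0]-xy[0],P[...,1]-xy[1])<r)&(P[...,2]>z0)&(P[...,2]<z1)
    return m
def topc(d,P,xy,r,zt,kn):
    "centre of flat top at height zt: pixels near, cast on plane zt"
    m=near(P,xy,r,zt-6,zt+8); v,u=np.nonzero(m)
    (c,rad)=cv2.minEnclosingCircle(np.c_[u,v].astype(np.float32)); 
    q=onplane(d,np.c_[u,v],zt); return q.mean(0)[:2].round(1),len(u)
E
python3 - <<'E'
from h import *
T=dict(np.load("top0.npz")); S=dict(np.load("side0.npz")); PT=cloud(T); PS=cloud(S)
for n,xy,z in [("potA",(530,-207),78),("potB",(512,-343),78),("potC",(417,-204),78),("potD",(409,-320),78),("plugFarR",(653,18),96),("plugNearL",(553,100),96),("keytop",(476,342),85),("inner",(588,335),92)]:
    print(n,topc(T,PT,xy,24,z,0),topc(S,PS,xy,24,z,0))
# open sockets dark/holes: depth below deck
for n,xy in [("FL",(644.4,109.3)),("NR",(562,9.3))]:
    m=near(PT,xy,34,-10,52); v,u=np.nonzero(m); print(n,len(u),np.c_[u,v].mean(0),onplane(T,np.c_[u,v],62).mean(0))
# box rectangles
def rect(T,u0,u1,v0,v1,z0,z1,zp,n):
    Z=PT[...,2]; m=np.zeros(Z.shape,np.uint8); m[v0:v1,u0:u1]=((Z>z0)&(Z<z1))[v0:v1,u0:u1]
    v,u=np.nonzero(m); q=onplane(T,np.c_[u,v],zp)[:,:2].astype(np.float32); print(n,cv2.minAreaRect(q))
rect(T,170,235,145,225,40,110,50,"ctl"); rect(T,343,405,108,158,16,40,28,"tray")
m=near(PT,(700,-350),60,60,160); print("amber",PT[m].min(0),PT[m].max(0))
c=T["color"].astype(int)
print(onplane(T,[[165+171/4.4,90+280/4.4],[165+143/4.4,90+303/4.4]],72), onplane(T,[[165+171/4.4,90+280/4.4]],50))
a=cv2.resize(T["color"][148:212,178:222,::-1],None,fx=9,fy=9,interpolation=cv2.INTER_CUBIC)
b=cv2.resize(S["color"][130:172,268:340,::-1],None,fx=5.4,fy=5.4,interpolation=cv2.INTER_CUBIC)
h=max(len(a),len(b)); a=cv2.copyMakeBorder(a,0,h-len(a),0,0,0); b=cv2.copyMakeBorder(b,0,h-len(b),0,0,0)
cv2.imwrite("pics/ctl.png",np.hstack([a,b]))
E
```

```text
potA (array([ 531.2, -207.6]), 98) (array([ 532.4, -214.7]), 87)
potB (array([ 511.7, -344.3]), 102) (array([ 513.3, -348.9]), 120)
potC (array([ 418.2, -203.8]), 99) (array([ 419.2, -210. ]), 90)
potD (array([ 409.7, -320.6]), 97) (array([ 409.5, -326.9]), 107)
plugFarR (array([654.9,  18. ]), 76) (array([655.1,   8.9]), 46)
plugNearL (array([554.7, 100.8]), 73) (array([555.7,  92.7]), 39)
keytop (array([477., 344.]), 70) (array([477.1, 334.5]), 25)
inner (array([589.7, 335.8]), 47) (array([589.1, 326.4]), 19)
FL 167 [274.25149701 145.91017964] [644.24705212 109.5871282   62.        ]
NR 177 [307.31638418 171.12429379] [561.77356182   9.72768167  62.        ]
ctl ((534.8389892578125, 339.4095458984375), (150.10287475585938, 219.50498962402344), 85.6327896118164)
tray ((683.5634155273438, -202.97325134277344), (124.10720825195312, 159.05101013183594), 2.066898822784424)
amber [ 656.78463884 -395.18497453   60.52400923] [ 726.38974434 -326.78034684  157.17411565]
[[624.91162954 326.12929789  72.        ]
 [609.1199961  345.78538678  72.        ]] [[630.70768649 331.58368786  50.        ]]
```

View pics/ctl.png

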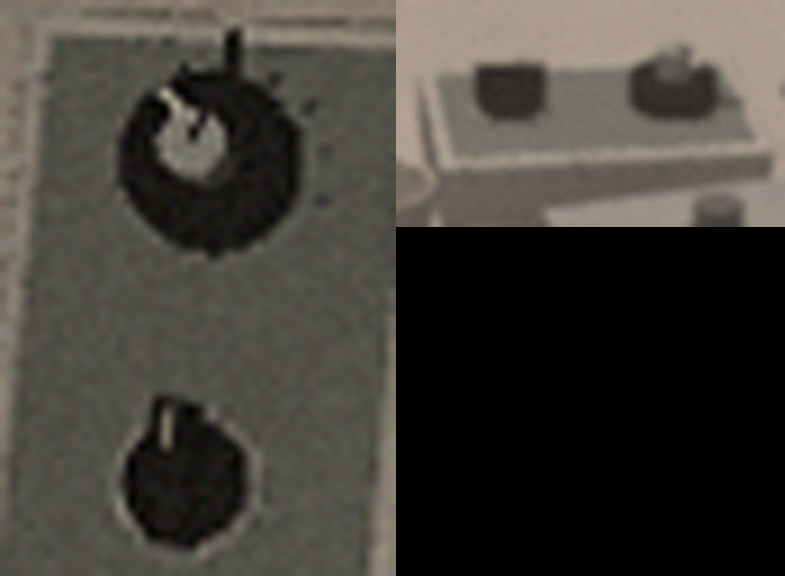

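Measurements agree with the given sizes: plug centres 129.6 mm apart against the nominal 130.1, and the lug radius came out at 22 mm. The ring angle is about +0.57 rad. The side-view values sit 6–9 mm nearer its camera because it sees the front faces, as expected. I'll go to the near-left plug first.

```bash
python3 -m jog '[[[0,0,0,0,-0.2355,0,0.3],[0,0,0,0,-0.2355,0,0.3],[0,0,0,0,0,0,0.3]]]'
python3 -m jog '[[[0.1035,0,-0.176,0,0,0,0.3],[0.1035,0,-0.176,0,0,0,0.3],[0.1035,0,-0.176,0,0,0,0.3],[0.1035,0,-0.176,0,0,0,0.3],[0.1035,0,-0.176,0,0,0,0.3],[0.1035,0,-0.176,0,0,0,0.3],[0.1035,0,-0.176,0,0,0,0.3],[0.1035,0,-0.176,0,0,0,0.3],[0.1035,0,-0.176,0,0,0,0.3],[0,0,0,0,0,0,0.3]]]'
python3 -c "
from h import *; o=st(); print(R.from_rotvec(o['tcp_rot']).as_matrix().round(3)); print(tooldelta([554.5,100.5,120]).round(3))"
```

```text
time_s: 0.48
tcp_pos: [243.9, 629.3, 218.3]
tcp_rot: [-1.571, 0.001, -0.001]
force: [-0.4, -0.2, 0.1]
width: 68.4
time_s: 1.72
tcp_pos: [524.7, 151.0, 218.3]
tcp_rot: [-1.571, 0.008, -0.007]
force: [-0.6, -0.1, 0.3]
width: 65.1
{'time_s': np.float64(1.725), 'joint_pos': array([ 0.234, -0.166,  1.719, -0.   ,  1.589, -1.328]), 'tcp_pos': array([524.749, 151.028, 218.256]), 'tcp_rot': array([-1.571,  0.008, -0.007]), 'force': array([-0.593, -0.053,  0.259]), 'width': np.float64(65.103)}
[[ 1.    -0.     0.009]
 [-0.009 -0.001  1.   ]
 [-0.    -1.    -0.001]]
[ 0.101  0.328 -0.167]
```

```bash
python3 -m jog '[[[0.101,0,-0.165,0,0,0,0.3],[0,0.16,0,0,0,0,0.3],[0,0.16,0,0,0,0,0.3],[0,0.10,0,0,0,0,0.3],[0,0.06,0,0,0,0,0.3],[0,0,0,0,0,0,0.3]]]'
python3 -m jog '[[[0,0,0,0,0,0,1],[0,0,0,0,0,0,1],[0,0,0,0,0,0,1],[0,0,0,0,0,0,1]]]'
python3 -m jog '[[[0,-0.1,0,0,0,0,1],[0,-0.15,0,0,0,0,1],[0,-0.1,0,0,0,0,1],[0,0,0,0,0,0,1]]]'
```

```text
time_s: 2.48
tcp_pos: [553.3, 105.2, 74.0]
tcp_rot: [-1.571, 0.002, 0.0]
force: [-0.5, 0.1, -0.6]
width: 64.9
time_s: 2.98
tcp_pos: [553.9, 104.7, 75.0]
tcp_rot: [-1.571, -0.0, -0.0]
force: [-0.2, 0.4, 2.3]
width: 30.1
time_s: 3.48
tcp_pos: [554.6, 104.8, 182.1]
tcp_rot: [-1.57, -0.003, -0.003]
force: [0.3, 0.3, -0.5]
width: 29.5
```

```bash
python3 -m jog '[[[0.0725,0,-0.15,0,0,0,1],[0.0725,0,-0.15,0,0,0,1],[0.0725,0,-0.15,0,0,0,1],[0.0725,0,-0.15,0,0,0,1],[0.0725,0,-0.15,0,0,0,1],[0.0725,0,-0.15,0,0,0,1],[0,0.15,0,0,0,0,1],[0,0.15,0,0,0,0,1],[0,0.1,0,0,0,0,1],[0,0,0,0,0,0,1]]]'
python3 -m jog '[[[0,0.03,0,0,0,0,1],[0,0.03,0,0,0,0,1],[0,0,0,0,0,0,1],[0,0,0,0,0,0,1]]]'
```

```text
time_s: 4.72
tcp_pos: [682.5, -164.8, 55.7]
tcp_rot: [-1.569, 0.004, 0.004]
force: [0.0, 0.0, -1.2]
width: 29.0
time_s: 5.22
tcp_pos: [684.5, -165.3, 42.2]
tcp_rot: [-1.571, -0.001, -0.0]
force: [-0.1, 0.0, -0.3]
width: 29.4
```

```bash
python3 -m jog '[[[0,0.005,0,0,0,0,0.3],[0,0,0,0,0,0,0.3],[0,0,0,0,0,0,0.3],[0,-0.1,0,0,0,0,0.3],[0,-0.16,0,0,0,0,0.3],[0,-0.1,0,0,0,0,0.3],[-0.025,0,0.153,0,0,0,0.3],[-0.025,0,0.153,0,0,0,0.3],[-0.025,0,0.153,0,0,0,0.3],[-0.025,0,0.152,0,0,0,0.3]]]'
python3 -m jog '[[[0,0,0,0,0,0,0.3],[0,0.1,0,0,0,0,0.3],[0,0.1,0,0,0,0,0.3],[0,0.04,0,0,0,0,0.3],[0,0,0,0,0,0,0.3]]]'
```

```text
time_s: 6.48
tcp_pos: [653.9, 19.4, 148.3]
tcp_rot: [-1.571, -0.0, -0.0]
force: [0.3, 0.7, 0.9]
width: 65.2
time_s: 7.1
tcp_pos: [654.2, 17.5, 75.9]
tcp_rot: [-1.571, 0.001, 0.0]
force: [-0.3, 0.2, -0.4]
width: 65.3
```

```bash
python3 -m jog '[[[0,0,0,0,0,0,1],[0,0,0,0,0,0,1],[0,0,0,0,0,0,1],[0,0,0,0,0,0,1],[0,-0.1,0,0,0,0,1],[0,-0.15,0,0,0,0,1],[0,-0.1,0,0,0,0,1]]]'
python3 -m jog '[[[0.017,0,-0.1437,0,0,0,1],[0.017,0,-0.1437,0,0,0,1],[0.017,0,-0.1437,0,0,0,1],[0.017,0,-0.1437,0,0,0,1],[0.017,0,-0.1437,0,0,0,1],[0.017,0,-0.1437,0,0,0,1],[0,0,0,0,0,0,1]]]'
python3 -m jog '[[[0,0,0,0,0.2222,0,1],[0,0,0,0,0.2222,0,1],[0,0,0,0,0.2222,0,1],[0,0,0,0,0.2222,0,1],[0,0,0,0,0.2222,0,1],[0,0,0,0,0.2222,0,1],[0,0,0,0,0.2222,0,1],[0,0,0,0,0.2222,0,1],[0,0,0,0,0.2222,0,1],[0,0,0,0,0,0,1]]]'
```

```text
time_s: 7.98
tcp_pos: [654.5, 18.0, 183.4]
tcp_rot: [-1.571, -0.001, -0.001]
force: [0.0, 0.5, -1.2]
width: 29.4
time_s: 8.85
tcp_pos: [684.7, -243.2, 180.5]
tcp_rot: [-1.571, 0.003, -0.001]
force: [0.5, 0.5, -1.1]
width: 29.4
time_s: 10.1
tcp_pos: [685.0, -239.8, 181.2]
tcp_rot: [-1.21, 1.208, -1.208]
force: [0.2, -0.1, -0.9]
width: 29.0
```

```bash
python3 -m jog '[[[0,0.15,0,0,0,0,1],[0,0.15,0,0,0,0,1],[0,0.11,0,0,0,0,1],[0,0.03,0,0,0,0,1],[0,0.03,0,0,0,0,1],[0,0,0,0,0,0,1],[0,0,0,0,0,0,1]]]'
python3 -m jog '[[[0,0,0,0,0,0,0.3],[0,0,0,0,0,0,0.3],[0,0,0,0,0,0,0.3],[0,-0.1,0,0,0,0,0.3],[0,-0.16,0,0,0,0,0.3],[0,-0.16,0,0,0,0,0.3],[0,-0.05,0,0,0,0,0.3]]]'
python3 -m jog '[[[0,0,0,0,-0.2222,0,0.3],[0,0,0,0,-0.2222,0,0.3],[0,0,0,0,-0.2222,0,0.3],[0,0,0,0,-0.2222,0,0.3],[0,0,0,0,-0.2222,0,0.3],[0,0,0,0,-0.2222,0,0.3],[0,0,0,0,-0.2222,0,0.3],[0,0,0,0,-0.2222,0,0.3],[0,0,0,0,-0.2222,0,0.3],[0,0,0,0,0,0,0.3]]]'
python3 - <<'E'
from h import *
d=img("side"); save(d,"side1.png",(250,120,450,300),3); T=img("top"); PT=cloud(T)
for n,xy in [("A",(530,-207)),("B",(512,-343)),("C",(417,-204)),("D",(409,-320))]: print(n,topc(T,PT,xy,24,78,0))
print(tooldelta([531,-207.5,150]).round(3)); st()
E
```

```text
time_s: 10.98
tcp_pos: [685.4, -240.8, 41.5]
tcp_rot: [-1.209, 1.207, -1.21]
force: [0.1, -0.3, -0.3]
width: 29.4
time_s: 11.85
tcp_pos: [685.7, -240.9, 185.1]
tcp_rot: [-1.207, 1.205, -1.212]
force: [-0.5, 0.8, -0.3]
width: 65.1
time_s: 13.1
tcp_pos: [684.7, -240.5, 180.2]
tcp_rot: [-1.57, 0.001, 0.0]
force: [0.1, 0.0, 0.4]
width: 65.2Traceback (most recent call last):
  File "<stdin>", line 3, in <module>
  File "h.py", line 38, in topc
    q=onplane(d,np.c_[u,v],zt); return q.mean(0)[:2].round(1),len(u)
  File "h.py", line 19, in onplane
    o,Rm=cam(d); r=rays(d,uv)@Rm.T
                   ~~~~^^^^^^
  File "h.py", line 16, in rays
    p=cv2.undistortPoints(uv,np.array(d["K"],float),np.array(d["dist"],float)).reshape(-1,2)
      ~~~~~~~~~~~~~~~~~~~^^^^^^^^^^^^^^^^^^^^^^^^^^^^^^^^^^^^^^^^^^^^^^^^^^^^^
cv2.error: OpenCV(4.12.0) /io/opencv/modules/calib3d/src/undistort.dispatch.cpp:347: error: (-215:Assertion failed) CV_IS_MAT(_src) && CV_IS_MAT(_dst) && (_src->rows == 1 || _src->cols == 1) && (_dst->rows == 1 || _dst->cols == 1) && _src->cols + _src->rows - 1 == _dst->rows + _dst->cols - 1 && (CV_MAT_TYPE(_src->type) == CV_32FC2 || CV_MAT_TYPE(_src->type) == CV_64FC2) && (CV_MAT_TYPE(_dst->type) == CV_32FC2 || CV_MAT_TYPE(_dst->type) == CV_64FC2) in function 'cvUndistortPointsInternal'
```

View pics/side1.png

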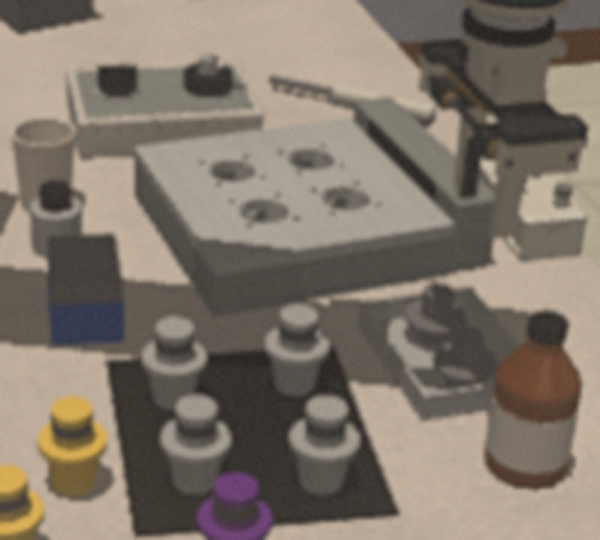

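All four sockets are empty. In the crop one plug stands in the tray at about (440,310) and something dark lies beside it at (450,375), to be checked once the arm is clear. The four grey pots are still on the mat, with purple at (235,505) and yellow at (72,440) as look-alikes. Next is the far-left pot A.

```bash
sed -i 's/    q=onplane(d,np.c_\[u,v\],zt); return/    if len(u)<15: return None\n    q=onplane(d,np.c_[u,v],zt); return/; s/    (c,rad).*$//' h.py
cat >> h.py <<'E'
POTS=dict(A=(531.2,-207.6),B=(511.7,-344.3),C=(418.2,-203.8),D=(409.7,-320.6))
SB=dict(A=(1.2,-7.1),B=(1.6,-4.6),C=(1,-6.2),D=(-.2,-6.3))
def pots(names):
    for c in("top","side"):
        d=img(c); P=cloud(d)
        for n in names:
            q=topc(d,P,POTS[n],30,78,0)
            print(c,n,None if q is None else (q[0]-(SB[n] if c=="side" else 0),q[1]))
    return
E
python3 - <<'E'
from h import *
pots("ABCD"); print(tooldelta([531,-207.5,150]).round(3))
E
```

```text
top A None
top B (array([ 511.7, -344.3]), 101)
top C None
top D (array([ 409.4, -320.4]), 94)
side A (array([ 530.9, -207.4]), 86)
side B (array([ 512.2, -344.1]), 116)
side C (array([ 417.8, -203.7]), 91)
side D (array([ 410. , -320.9]), 108)
[-0.513  0.103  0.109]
```

```bash
python3 -m jog '[[[-0.128,0,0.027,0,0,0,0.3],[-0.128,0,0.027,0,0,0,0.3],[-0.128,0,0.027,0,0,0,0.3],[-0.128,0,0.027,0,0,0,0.3],[0,0,0,0,0,0,0.3],[0,0.15,0,0,0,0,0.3],[0,0.15,0,0,0,0,0.3],[0,0.08,0,0,0,0,0.3],[0,0.036,0,0,0,0,0.3],[0,0,0,0,0,0,0.3]]]'
python3 -m jog '[[[0,0,0,0,0,0,1],[0,0,0,0,0,0,1],[0,0,0,0,0,0,1],[0,0,0,0,0,0,1]]]'
python3 -m jog '[[[0,-0.1,0,0,0,0,1],[0,-0.15,0,0,0,0,1],[0,-0.15,0,0,0,0,1],[0,-0.05,0,0,0,0,1],[0,0,0,0,0,0,1],[0,0,0,0,0,0,1]]]'
python3 -c "
from h import *; st(); print(tooldelta([655,18,184]).round(3))"
```

```text
time_s: 14.55
tcp_pos: [531.6, -208.3, 56.3]
tcp_rot: [-1.571, 0.001, -0.0]
force: [-0.3, -0.0, -0.1]
width: 65.0
time_s: 15.05
tcp_pos: [531.5, -208.3, 56.7]
tcp_rot: [-1.571, -0.0, -0.0]
force: [-0.0, -0.1, 2.1]
width: 33.3
time_s: 15.8
tcp_pos: [530.8, -208.0, 189.1]
tcp_rot: [-1.57, 0.002, 0.002]
force: [-0.3, 0.2, -2.8]
width: 32.7
{'time_s': np.float64(15.8), 'joint_pos': array([-0.418, -0.102,  1.708, -0.   ,  1.538, -1.989]), 'tcp_pos': array([ 530.767, -208.001,  189.094]), 'tcp_rot': array([-1.57 ,  0.002,  0.002]), 'force': array([-0.341,  0.175, -2.836]), 'width': np.float64(32.687)}
[0.414 0.017 0.753]
```

```bash
python3 -m jog '[[[0.083,0,0.151,0,0,0,1],[0.083,0,0.151,0,0,0,1],[0.083,0,0.151,0,0,0,1],[0.083,0,0.151,0,0,0,1],[0.083,0,0.151,0,0,0,1],[0,0,0,0,0,0,1],[0,0.1,0,0,0,0,1],[0,0.15,0,0,0,0,1],[0,0.05,0,0,0,0,1],[0,0,0,0,0,0,1]]]'
python3 -m jog '[[[0,0.01,0,0,0,0,1],[0,0.01,0,0,0,0,1],[0,0.01,0,0,0,0,1],[0,0,0,0,0,0,1]]]'
```

```text
time_s: 17.05
tcp_pos: [655.2, 17.8, 100.5]
tcp_rot: [-1.571, 0.002, 0.001]
force: [-0.1, -0.8, -1.4]
width: 33.7
time_s: 17.55
tcp_pos: [655.7, 18.2, 92.3]
tcp_rot: [-1.571, 0.0, 0.0]
force: [0.1, -0.3, -1.4]
width: 33.6
```

```bash
python3 -m jog '[[[0,0.006,0,0,0,0,1],[0,0.006,0,0,0,0,1],[0,0.006,0,0,0,0,1],[0,0,0,0,0,0,1]]]'
python3 -m jog '[[[0,0.005,0,0,0,0,1],[0,0,0,0,0,0,1]]]'
python3 -m jog '[[[0,0.005,0,0,0,0,1],[0,0,0,0,0,0,1]]]'
```

```text
time_s: 18.05
tcp_pos: [655.7, 18.3, 86.9]
tcp_rot: [-1.571, 0.0, 0.0]
force: [-2.2, -0.2, -0.2]
width: 33.5
time_s: 18.3
tcp_pos: [655.8, 18.3, 85.6]
tcp_rot: [-1.571, -0.0, 0.0]
force: [-3.5, 0.6, 4.8]
width: 33.2
time_s: 18.55
tcp_pos: [655.9, 18.3, 84.2]
tcp_rot: [-1.571, -0.0, -0.0]
force: [-3.7, 0.3, 5.3]
width: 33.3
```

```bash
python3 -m jog '[[[0,0,0,0,0,0,0.3],[0,0,0,0,0,0,0.3],[0,-0.07,0,0,0,0,0.3],[0,-0.07,0,0,0,0,0.3],[0,0,0,0,0,0,1],[0,0,0,0,0,0,1],[0,0,0,0,0,0,1],[0,0,0,0,0,0,1],[0,0,0,0,0,0,1]]]'
python3 -m jog '[[[0,0.05,0,0,0,0,1],[0,0.005,0,0,0,0,1],[0,0.005,0,0,0,0,1],[0,0.005,0,0,0,0,1],[0,0,0,0,0,0,1]]]'
python3 -m jog '[[[0,0.005,0,0,0,0,1],[0,0,0,0,0,0,1]]]'
```

```text
time_s: 19.68
tcp_pos: [655.7, 18.3, 125.6]
tcp_rot: [-1.571, 0.0, 0.0]
force: [-0.6, -0.3, -0.2]
width: 19.9
time_s: 20.3
tcp_pos: [655.8, 18.3, 106.5]
tcp_rot: [-1.571, -0.0, -0.0]
force: [-0.6, -0.3, 0.2]
width: 0.4
time_s: 20.55
tcp_pos: [655.9, 18.4, 105.5]
tcp_rot: [-1.571, -0.001, -0.0]
force: [-1.1, 1.2, 4.2]
width: 0.2
```

Contact at 105.5, so the pot sits about 5.5 mm proud. Now the press.

```bash
python3 -m jog '[[[0,0.004,0,0,0,0,1],[0,0,0,0,0,0,1]]]'
python3 -m jog '[[[0,0.004,0,0,0,0,1],[0,0,0,0,0,0,1]]]'
python3 -m jog '[[[0,0.004,0,0,0,0,1],[0,0,0,0,0,0,1]]]'
```

```text
time_s: 20.8
tcp_pos: [656.0, 18.4, 104.7]
tcp_rot: [-1.571, -0.001, -0.001]
force: [-2.7, 1.4, 8.2]
width: 0.5
time_s: 21.05
tcp_pos: [656.1, 18.4, 103.8]
tcp_rot: [-1.571, -0.001, -0.001]
force: [-3.4, 1.4, 10.5]
width: 0.7
time_s: 21.3
tcp_pos: [656.2, 18.4, 102.8]
tcp_rot: [-1.571, -0.001, -0.001]
force: [-3.4, 1.1, 11.0]
width: 0.4
```

```bash
python3 -m jog '[[[0,0.004,0,0,0,0,1],[0,0,0,0,0,0,1]]]'
python3 -m jog '[[[0,0.004,0,0,0,0,1],[0,0,0,0,0,0,1]]]'
python3 -m jog '[[[0,0.004,0,0,0,0,1],[0,0,0,0,0,0,1]]]'
python3 -m jog '[[[0,0.003,0,0,0,0,1],[0,0,0,0,0,0,1]]]'
```

```text
time_s: 21.55
tcp_pos: [656.3, 18.4, 101.9]
tcp_rot: [-1.571, -0.002, -0.001]
force: [-3.7, 0.8, 13.0]
width: 0.6
time_s: 21.8
tcp_pos: [656.4, 18.4, 100.9]
tcp_rot: [-1.571, -0.002, -0.002]
force: [-3.3, 1.9, 15.0]
width: 0.3
time_s: 22.05
tcp_pos: [656.4, 18.5, 100.4]
tcp_rot: [-1.57, -0.002, -0.002]
force: [-7.3, 2.7, 22.2]
width: 0.5
time_s: 22.3
tcp_pos: [656.5, 18.5, 100.4]
tcp_rot: [-1.57, -0.002, -0.002]
force: [-12.0, 2.8, 28.5]
width: 0.5
```

Home at 100.4 (nominal 100), with force rising sharply at the stop. Next is pot C.

```bash
python3 -m jog '[[[0,-0.1,0,0,0,0,0.3],[0,-0.15,0,0,0,0,0.3],[0,-0.05,0,0,0,0,0.3],[-0.132,0,-0.123,0,0,0,0.3],[-0.132,0,-0.123,0,0,0,0.3],[-0.132,0,-0.123,0,0,0,0.3],[-0.132,0,-0.123,0,0,0,0.3],[-0.132,0,-0.123,0,0,0,0.3],[-0.132,0,-0.123,0,0,0,0.3],[0,0,0,0,0,0,0.3]]]'
python3 -c "
from h import *; pots('BCD'); st(); print(tooldelta([418,-204,55]).round(3))"
```

```text
time_s: 23.55
tcp_pos: [416.3, -205.0, 186.6]
tcp_rot: [-1.571, 0.003, -0.003]
force: [0.7, -0.5, -0.2]
width: 64.7
top B (array([ 522.8, -349.5]), 20)
top C (array([ 411.5, -203.4]), 27)
top D None
side B (array([ 511.7, -344.6]), 122)
side C (array([ 417.8, -204.2]), 94)
side D (array([ 409.8, -320.8]), 108)
{'time_s': np.float64(23.65), 'joint_pos': array([-0.508, -0.347,  1.917,  0.   ,  1.571, -2.077]), 'tcp_pos': array([ 418.095, -203.33 ,  186.591]), 'tcp_rot': array([-1.571e+00,  1.000e-03, -1.000e-03]), 'force': array([-0.191,  0.016,  0.62 ]), 'width': np.float64(65.062)}
[-0.     0.439 -0.002]
```

```bash
python3 -m jog '[[[0,0.15,0,0,0,0,0.3],[0,0.15,0,0,0,0,0.3],[0,0.1,0,0,0,0,0.3],[0,0.036,0,0,0,0,0.3],[0,0,0,0,0,0,0.3],[0,0,0,0,0,0,1],[0,0,0,0,0,0,1],[0,0,0,0,0,0,1],[0,0,0,0,0,0,1]]]'
python3 -m jog '[[[0,-0.1,0,0,0,0,1],[0,-0.15,0,0,0,0,1],[0,-0.15,0,0,0,0,1],[0,-0.03,0,0,0,0,1],[0,0,0,0,0,0,1],[0,0,0,0,0,0,1]]]'
python3 -c "
from h import *; st(); print(tooldelta([645,109.5,184]).round(3))"
```

```text
time_s: 24.78
tcp_pos: [418.4, -203.3, 56.4]
tcp_rot: [-1.571, -0.0, -0.0]
force: [0.2, 0.0, 2.2]
width: 33.1
time_s: 25.52
tcp_pos: [417.7, -202.9, 183.2]
tcp_rot: [-1.57, 0.002, 0.002]
force: [-0.4, -0.8, -3.2]
width: 33.6
{'time_s': np.float64(25.525), 'joint_pos': array([-0.507, -0.345,  1.921, -0.   ,  1.568, -2.078]), 'tcp_pos': array([ 417.699, -202.916,  183.163]), 'tcp_rot': array([-1.57 ,  0.002,  0.002]), 'force': array([-0.439, -0.779, -3.161]), 'width': np.float64(33.576)}
[ 0.758 -0.003  1.041]
```

```bash
python3 -m jog '[[[0.095,0,0.13,0,0,0,1],[0.095,0,0.13,0,0,0,1],[0.095,0,0.13,0,0,0,1],[0.095,0,0.13,0,0,0,1],[0.095,0,0.13,0,0,0,1],[0.095,0,0.13,0,0,0,1],[0.095,0,0.13,0,0,0,1],[0.095,0,0.13,0,0,0,1],[0,0,0,0,0,0,1],[0,0,0,0,0,0,1]]]'
python3 -m jog '[[[0,0.1,0,0,0,0,1],[0,0.15,0,0,0,0,1],[0,0.03,0,0,0,0,1],[0,0.02,0,0,0,0,1],[0,0,0,0,0,0,1],[0,0,0,0,0,0,1]]]'
python3 -m jog '[[[0,0.006,0,0,0,0,1],[0,0.006,0,0,0,0,1],[0,0.006,0,0,0,0,1],[0,0,0,0,0,0,1]]]'
```

```text
time_s: 26.78
tcp_pos: [645.6, 108.6, 183.4]
tcp_rot: [-1.571, 0.002, 0.002]
force: [-0.3, -0.3, -2.7]
width: 33.6
time_s: 27.52
tcp_pos: [646.6, 108.8, 96.3]
tcp_rot: [-1.571, -0.001, -0.001]
force: [-0.8, 1.3, -0.8]
width: 33.4
time_s: 28.02
tcp_pos: [646.3, 109.1, 89.6]
tcp_rot: [-1.57, -0.0, 0.0]
force: [0.3, 5.8, 0.4]
width: 33.4
```

```bash
python3 -m jog '[[[0,0,0.005,0,0,0,1],[0,0.006,0,0,0,0,1],[0,0,0,0,0,0,1]]]'
python3 -m jog '[[[0,0.006,0,0,0,0,1],[0,0,0,0,0,0,1]]]'
python3 -m jog '[[[0,0.005,0,0,0,0,1],[0,0,0,0,0,0,1]]]'
```

```text
time_s: 28.4
tcp_pos: [646.1, 110.2, 87.5]
tcp_rot: [-1.571, 0.0, 0.0]
force: [0.3, 0.7, -3.8]
width: 33.5
time_s: 28.65
tcp_pos: [646.3, 110.3, 86.1]
tcp_rot: [-1.571, -0.0, -0.0]
force: [1.9, 1.9, 0.8]
width: 33.3
time_s: 28.9
tcp_pos: [646.3, 110.3, 84.8]
tcp_rot: [-1.571, -0.0, -0.0]
force: [-0.5, -0.8, 3.4]
width: 33.2
```

Seated. Now the same release, press and stop sequence.

```bash
python3 -m jog '[[[0,0,0,0,0,0,0.3],[0,0,0,0,0,0,0.3],[0,-0.07,0,0,0,0,0.3],[0,-0.07,0,0,0,0,0.3],[0,0,0,0,0,0,1],[0,0,0,0,0,0,1],[0,0,0,0,0,0,1],[0,0,0,0,0,0,1],[0,0,0,0,0,0,1],[0,0,0,0,0,0,1]]]'
python3 -m jog '[[[0,0.05,0,0,0,0,1],[0,0.005,0,0,0,0,1],[0,0.005,0,0,0,0,1],[0,0.005,0,0,0,0,1],[0,0,0,0,0,0,1]]]'
python3 -m jog '[[[0,0.005,0,0,0,0,1],[0,0.003,0,0,0,0,1],[0,0.003,0,0,0,0,1],[0,0,0,0,0,0,1]]]'
python3 -m jog '[[[0,0.004,0,0,0,0,1],[0,0.004,0,0,0,0,1],[0,0,0,0,0,0,1]]]'
python3 -m jog '[[[0,0.004,0,0,0,0,1],[0,0,0,0,0,0,1]]]'
python3 -m jog '[[[0,0.004,0,0,0,0,1],[0,0,0,0,0,0,1]]]'
```

```text
time_s: 30.15
tcp_pos: [646.2, 110.3, 126.4]
tcp_rot: [-1.571, 0.0, 0.0]
force: [0.2, 0.6, -0.8]
width: 9.7
time_s: 30.78
tcp_pos: [646.2, 110.4, 107.1]
tcp_rot: [-1.571, -0.0, -0.0]
force: [0.1, -0.3, -0.3]
width: 0.5
time_s: 31.28
tcp_pos: [646.6, 110.5, 104.8]
tcp_rot: [-1.571, -0.001, -0.001]
force: [-0.5, 0.2, 6.9]
width: 0.5
time_s: 31.65
tcp_pos: [646.8, 110.5, 102.9]
tcp_rot: [-1.57, -0.002, -0.002]
force: [-0.8, -0.0, 10.3]
width: 0.6
time_s: 31.9
tcp_pos: [646.9, 110.5, 102.0]
tcp_rot: [-1.57, -0.002, -0.002]
force: [-1.9, 0.4, 12.0]
width: 0.4
time_s: 32.15
tcp_pos: [647.0, 110.5, 101.0]
tcp_rot: [-1.57, -0.002, -0.002]
force: [-2.5, 0.4, 14.9]
width: 0.4
```

```bash
python3 -m jog '[[[0,0.004,0,0,0,0,1],[0,0,0,0,0,0,1]]]'
python3 -m jog '[[[0,0.003,0,0,0,0,1],[0,0,0,0,0,0,1]]]'
python3 -m jog '[[[0,-0.1,0,0,0,0,0.3],[0,-0.15,0,0,0,0,0.3],[0,-0.05,0,0,0,0,0.3]]]'
python3 -m jog '[[[-0.0789,0,-0.1437,0,0,0,0.3],[-0.0789,0,-0.1437,0,0,0,0.3],[-0.0789,0,-0.1437,0,0,0,0.3],[-0.0789,0,-0.1437,0,0,0,0.3],[-0.0789,0,-0.1437,0,0,0,0.3],[-0.0789,0,-0.1437,0,0,0,0.3],[-0.0789,0,-0.1437,0,0,0,0.3],[-0.0789,0,-0.1437,0,0,0,0.3],[-0.0789,0,-0.1437,0,0,0,0.3],[-0.0789,0,-0.1437,0,0,0,0.3]]]'
python3 -m jog '[[[0,0,0,0,0,0,0.3],[0,0,0,0,0,0,0.3]]]'
python3 -c "
from h import *; pots('BD'); st(); print(tooldelta([409.7,-320.7,55]).round(3))"
```

```text
time_s: 32.4
tcp_pos: [647.1, 110.5, 100.3]
tcp_rot: [-1.57, -0.003, -0.002]
force: [-3.9, -0.2, 18.3]
width: 0.5
time_s: 32.65
tcp_pos: [647.1, 110.6, 100.2]
tcp_rot: [-1.57, -0.003, -0.003]
force: [-8.1, -0.9, 24.7]
width: 0.5
time_s: 33.02
tcp_pos: [647.0, 110.5, 190.0]
tcp_rot: [-1.57, -0.003, -0.003]
force: [0.4, 0.3, -0.0]
width: 26.2
time_s: 34.28
tcp_pos: [408.4, -322.0, 186.4]
tcp_rot: [-1.571, 0.0, 0.0]
force: [0.6, 0.2, -0.5]
width: 65.3
time_s: 34.52
tcp_pos: [409.6, -320.5, 186.4]
tcp_rot: [-1.57, 0.001, -0.0]
force: [-0.3, -0.0, 0.4]
width: 65.2
top B None
top D None
side B (array([ 512. , -344.6]), 120)
side D (array([ 409.8, -321.2]), 112)
{'time_s': np.float64(34.625), 'joint_pos': array([-0.712, -0.216,  1.813,  0.   ,  1.545, -2.284]), 'tcp_pos': array([ 410.019, -319.919,  186.658]), 'tcp_rot': array([-1.57e+00, -1.00e-03,  1.00e-03]), 'force': array([0.541, 0.174, 0.149]), 'width': np.float64(65.236)}
[-0.001  0.439 -0.003]
```

```bash
python3 -m jog '[[[0,0.15,0,0,0,0,0.3],[0,0.15,0,0,0,0,0.3],[0,0.1,0,0,0,0,0.3],[0,0.036,0,0,0,0,0.3],[0,0,0,0,0,0,0.3],[0,0,0,0,0,0,1],[0,0,0,0,0,0,1],[0,0,0,0,0,0,1],[0,0,0,0,0,0,1]]]'
python3 -m jog '[[[0,-0.1,0,0,0,0,1],[0,-0.15,0,0,0,0,1],[0,-0.15,0,0,0,0,1],[0,-0.03,0,0,0,0,1],[0,0,0,0,0,0,1],[0,0,0,0,0,0,1],[0,0,0,0,0,0,1]]]'
python3 -c "
from h import *; st(); print(tooldelta([554.6,101.3,184]).round(3))"
```

```text
time_s: 35.75
tcp_pos: [409.7, -321.0, 56.4]
tcp_rot: [-1.571, -0.0, -0.0]
force: [0.0, 0.4, 3.0]
width: 33.4
time_s: 36.62
tcp_pos: [409.2, -320.5, 183.6]
tcp_rot: [-1.569, 0.001, 0.001]
force: [-0.2, 0.6, -2.2]
width: 33.3
{'time_s': np.float64(36.625), 'joint_pos': array([-0.713, -0.214,  1.816,  0.   ,  1.541, -2.284]), 'tcp_pos': array([ 409.234, -320.479,  183.614]), 'tcp_rot': array([-1.569e+00,  1.000e-03,  1.000e-03]), 'force': array([-0.207,  0.626, -2.233]), 'width': np.float64(33.261)}
[ 0.485 -0.     1.406]
```

```bash
python3 -m jog '[[[0.0485,0,0.1406,0,0,0,1],[0.0485,0,0.1406,0,0,0,1],[0.0485,0,0.1406,0,0,0,1],[0.0485,0,0.1406,0,0,0,1],[0.0485,0,0.1406,0,0,0,1],[0.0485,0,0.1406,0,0,0,1],[0.0485,0,0.1406,0,0,0,1],[0.0485,0,0.1406,0,0,0,1],[0.0485,0,0.1406,0,0,0,1],[0.0485,0,0.1406,0,0,0,1]]]'
python3 -m jog '[[[0,0,0,0,0,0,1],[0,0,0,0,0,0,1],[0,0.1,0,0,0,0,1],[0,0.15,0,0,0,0,1],[0,0.03,0,0,0,0,1],[0,0.02,0,0,0,0,1],[0,0,0,0,0,0,1],[0,0,0,0,0,0,1]]]'
python3 -m jog '[[[0,0.006,0,0,0,0,1],[0,0.006,0,0,0,0,1],[0,0.006,0,0,0,0,1],[0,0,0,0,0,0,1]]]'
```

```text
time_s: 37.88
tcp_pos: [555.1, 102.6, 184.2]
tcp_rot: [-1.571, 0.001, 0.001]
force: [1.3, -0.8, -1.9]
width: 33.0
time_s: 38.88
tcp_pos: [555.5, 101.0, 96.2]
tcp_rot: [-1.571, -0.001, -0.001]
force: [-0.2, 1.7, -2.2]
width: 33.2
time_s: 39.38
tcp_pos: [555.1, 101.2, 89.7]
tcp_rot: [-1.57, -0.0, -0.0]
force: [0.8, 4.5, 0.5]
width: 33.1
```

```bash
python3 -m jog '[[[0,0,0.004,0,0,0,1],[0,0.006,0,0,0,0,1],[0,0,0,0,0,0,1]]]'
python3 -m jog '[[[0,0.006,0,0,0,0,1],[0,0,0,0,0,0,1]]]'
python3 -m jog '[[[0,0.005,0,0,0,0,1],[0,0,0,0,0,0,1]]]'
```

```text
time_s: 39.75
tcp_pos: [555.1, 102.2, 87.8]
tcp_rot: [-1.571, -0.0, -0.0]
force: [2.6, 0.9, -0.7]
width: 33.4
time_s: 40.0
tcp_pos: [555.2, 102.2, 86.1]
tcp_rot: [-1.571, -0.0, -0.0]
force: [2.7, 0.8, 2.0]
width: 33.4
time_s: 40.25
tcp_pos: [555.2, 102.3, 84.7]
tcp_rot: [-1.571, -0.001, -0.0]
force: [5.4, 1.0, 3.3]
width: 33.3
```

```bash
python3 -m jog '[[[0,0,0,0,0,0,0.3],[0,0,0,0,0,0,0.3],[0,-0.07,0,0,0,0,0.3],[0,-0.07,0,0,0,0,0.3],[0,0,0,0,0,0,1],[0,0,0,0,0,0,1],[0,0,0,0,0,0,1],[0,0,0,0,0,0,1],[0,0,0,0,0,0,1],[0,0,0,0,0,0,1]]]'
python3 -m jog '[[[0,0.05,0,0,0,0,1],[0,0.005,0,0,0,0,1],[0,0.005,0,0,0,0,1],[0,0.005,0,0,0,0,1],[0,0,0,0,0,0,1]]]'
python3 -m jog '[[[0,0.005,0,0,0,0,1],[0,0.003,0,0,0,0,1],[0,0.003,0,0,0,0,1],[0,0,0,0,0,0,1]]]'
python3 -m jog '[[[0,0.004,0,0,0,0,1],[0,0.004,0,0,0,0,1],[0,0,0,0,0,0,1]]]'
python3 -m jog '[[[0,0.004,0,0,0,0,1],[0,0,0,0,0,0,1]]]'
python3 -m jog '[[[0,0.004,0,0,0,0,1],[0,0,0,0,0,0,1]]]'
```

```text
time_s: 41.5
tcp_pos: [554.9, 102.2, 126.4]
tcp_rot: [-1.571, 0.0, 0.0]
force: [0.1, -0.1, -0.4]
width: 9.6
time_s: 42.12
tcp_pos: [555.0, 102.3, 107.1]
tcp_rot: [-1.571, -0.0, -0.0]
force: [-1.2, 0.1, 0.7]
width: 0.8
time_s: 42.62
tcp_pos: [555.5, 102.3, 104.7]
tcp_rot: [-1.571, -0.001, -0.001]
force: [0.5, -0.8, 6.9]
width: 0.6
time_s: 43.0
tcp_pos: [555.7, 102.3, 102.8]
tcp_rot: [-1.571, -0.002, -0.002]
force: [-0.6, -1.1, 10.6]
width: 0.7
time_s: 43.25
tcp_pos: [555.8, 102.3, 101.8]
tcp_rot: [-1.571, -0.002, -0.002]
force: [-1.1, -0.4, 12.7]
width: 0.5
time_s: 43.5
tcp_pos: [555.9, 102.3, 100.8]
tcp_rot: [-1.57, -0.002, -0.002]
force: [-1.0, -0.4, 13.2]
width: 0.5
```

```bash
python3 -m jog '[[[0,0.004,0,0,0,0,1],[0,0,0,0,0,0,1]]]'
python3 -m jog '[[[0,0.003,0,0,0,0,1],[0,0,0,0,0,0,1]]]'
python3 -m jog '[[[0,-0.1,0,0,0,0,0.3],[0,-0.15,0,0,0,0,0.3],[0,-0.05,0,0,0,0,0.3]]]'
python3 -m jog '[[[-0.0145,0,-0.149,0,0,0,0.3],[-0.0145,0,-0.149,0,0,0,0.3],[-0.0145,0,-0.149,0,0,0,0.3],[-0.0145,0,-0.149,0,0,0,0.3],[-0.0145,0,-0.149,0,0,0,0.3],[-0.0145,0,-0.149,0,0,0,0.3],[-0.0145,0,-0.149,0,0,0,0.3],[-0.0145,0,-0.149,0,0,0,0.3],[-0.0145,0,-0.149,0,0,0,0.3],[-0.0145,0,-0.149,0,0,0,0.3]]]'
python3 -m jog '[[[0,0,0,0,0,0,0.3],[0,0,0,0,0,0,0.3]]]'
python3 -c "
from h import *; pots('B'); st(); print(tooldelta([511.7,-344.4,55]).round(3))"
```

```text
time_s: 43.75
tcp_pos: [556.0, 102.3, 100.2]
tcp_rot: [-1.571, -0.003, -0.002]
force: [-4.5, -0.9, 18.9]
width: 0.7
time_s: 44.0
tcp_pos: [556.0, 102.3, 100.1]
tcp_rot: [-1.571, -0.003, -0.003]
force: [-8.5, -2.1, 28.1]
width: 0.5
time_s: 44.38
tcp_pos: [555.7, 102.4, 189.8]
tcp_rot: [-1.57, -0.003, -0.003]
force: [-0.2, -0.0, -1.3]
width: 26.3
time_s: 45.62
tcp_pos: [511.1, -346.2, 186.1]
tcp_rot: [-1.57, 0.0, 0.0]
force: [0.5, -0.1, 0.4]
width: 65.1
time_s: 45.88
tcp_pos: [511.4, -344.4, 186.2]
tcp_rot: [-1.57, 0.001, 0.0]
force: [-0.1, 0.6, -0.4]
width: 65.0
top B None
side B (array([ 511.5, -344.5]), 121)
{'time_s': np.float64(45.975), 'joint_pos': array([-0.633, -0.   ,  1.615,  0.   ,  1.528, -2.205]), 'tcp_pos': array([ 511.704, -343.804,  186.658]), 'tcp_rot': array([-1.57e+00, -1.00e-03,  1.00e-03]), 'force': array([-0.061, -0.033, -0.688]), 'width': np.float64(64.7)}
[ 0.     0.439 -0.002]
```

```bash
python3 -m jog '[[[0,0.15,0,0,0,0,0.3],[0,0.15,0,0,0,0,0.3],[0,0.1,0,0,0,0,0.3],[0,0.036,0,0,0,0,0.3],[0,0,0,0,0,0,0.3],[0,0,0,0,0,0,1],[0,0,0,0,0,0,1],[0,0,0,0,0,0,1],[0,0,0,0,0,0,1]]]'
python3 -m jog '[[[0,-0.1,0,0,0,0,1],[0,-0.15,0,0,0,0,1],[0,-0.15,0,0,0,0,1],[0,-0.03,0,0,0,0,1],[0,0,0,0,0,0,1],[0,0,0,0,0,0,1],[0,0,0,0,0,0,1]]]'
python3 -c "
from h import *; st(); print(tooldelta([563.5,10.8,184]).round(3))"
```

```text
time_s: 47.1
tcp_pos: [511.7, -344.9, 56.5]
tcp_rot: [-1.571, -0.0, -0.0]
force: [-0.0, -0.6, 1.7]
width: 33.2
time_s: 47.98
tcp_pos: [511.2, -344.5, 183.4]
tcp_rot: [-1.57, 0.001, 0.002]
force: [0.3, -0.3, -3.6]
width: 33.7
{'time_s': np.float64(47.975), 'joint_pos': array([-6.340e-01,  2.000e-03,  1.617e+00, -0.000e+00,  1.524e+00,
       -2.205e+00]), 'tcp_pos': array([ 511.174, -344.506,  183.446]), 'tcp_rot': array([-1.57e+00,  1.00e-03,  2.00e-03]), 'force': array([ 0.34 , -0.28 , -3.644]), 'width': np.float64(33.65)}
[ 1.750e-01 -1.000e-03  1.184e+00]
```

```bash
python3 -m jog '[[[0.022,0,0.148,0,0,0,1],[0.022,0,0.148,0,0,0,1],[0.022,0,0.148,0,0,0,1],[0.022,0,0.148,0,0,0,1],[0.022,0,0.148,0,0,0,1],[0.022,0,0.148,0,0,0,1],[0.022,0,0.148,0,0,0,1],[0.022,0,0.148,0,0,0,1],[0,0,0,0,0,0,1]]]'
python3 -m jog '[[[0,0,0,0,0,0,1],[0,0.1,0,0,0,0,1],[0,0.15,0,0,0,0,1],[0,0.03,0,0,0,0,1],[0,0.02,0,0,0,0,1],[0,0,0,0,0,0,1],[0,0,0,0,0,0,1]]]'
python3 -m jog '[[[0,0.006,0,0,0,0,1],[0,0.006,0,0,0,0,1],[0,0.006,0,0,0,0,1],[0,0,0,0,0,0,1]]]'
```

```text
time_s: 49.1
tcp_pos: [564.2, 12.9, 184.2]
tcp_rot: [-1.57, -0.002, 0.003]
force: [0.3, -1.0, -2.7]
width: 33.2
time_s: 49.98
tcp_pos: [564.8, 10.3, 96.3]
tcp_rot: [-1.571, -0.001, -0.001]
force: [-1.2, -1.3, -1.2]
width: 33.4
time_s: 50.48
tcp_pos: [564.2, 10.5, 89.5]
tcp_rot: [-1.571, 0.0, 0.0]
force: [-3.0, -2.4, -0.1]
width: 33.7
```

```bash
python3 -m jog '[[[-0.003,0,-0.002,0,0,0,1],[0,0.006,0,0,0,0,1],[0,0,0,0,0,0,1]]]'
python3 -m jog '[[[0,0.006,0,0,0,0,1],[0,0,0,0,0,0,1]]]'
python3 -m jog '[[[0,0.005,0,0,0,0,1],[0,0,0,0,0,0,1]]]'
```

```text
time_s: 50.85
tcp_pos: [563.4, 10.0, 87.9]
tcp_rot: [-1.57, -0.0, 0.0]
force: [-1.1, 2.3, -0.5]
width: 33.5
time_s: 51.1
tcp_pos: [563.4, 10.0, 86.1]
tcp_rot: [-1.571, -0.0, 0.0]
force: [-1.7, 2.9, 2.4]
width: 33.3
time_s: 51.35
tcp_pos: [563.4, 10.0, 84.6]
tcp_rot: [-1.571, -0.0, 0.0]
force: [-2.5, 3.6, 4.5]
width: 33.4
```

```bash
python3 -m jog '[[[0,0,0,0,0,0,0.3],[0,0,0,0,0,0,0.3],[0,-0.07,0,0,0,0,0.3],[0,-0.07,0,0,0,0,0.3],[0,0,0,0,0,0,1],[0,0,0,0,0,0,1],[0,0,0,0,0,0,1],[0,0,0,0,0,0,1],[0,0,0,0,0,0,1],[0,0,0,0,0,0,1]]]'
python3 -m jog '[[[0,0.05,0,0,0,0,1],[0,0.005,0,0,0,0,1],[0,0.005,0,0,0,0,1],[0,0.005,0,0,0,0,1],[0,0,0,0,0,0,1]]]'
python3 -m jog '[[[0,0.005,0,0,0,0,1],[0,0.003,0,0,0,0,1],[0,0.003,0,0,0,0,1],[0,0,0,0,0,0,1]]]'
python3 -m jog '[[[0,0.004,0,0,0,0,1],[0,0.004,0,0,0,0,1],[0,0,0,0,0,0,1]]]'
python3 -m jog '[[[0,0.004,0,0,0,0,1],[0,0,0,0,0,0,1]]]'
python3 -m jog '[[[0,0.004,0,0,0,0,1],[0,0,0,0,0,0,1]]]'
python3 -m jog '[[[0,0.004,0,0,0,0,1],[0,0,0,0,0,0,1]]]'
```

```text
time_s: 52.6
tcp_pos: [563.4, 9.9, 126.4]
tcp_rot: [-1.571, 0.0, 0.0]
force: [-0.4, 0.2, -0.3]
width: 9.8
time_s: 53.22
tcp_pos: [563.4, 9.9, 107.1]
tcp_rot: [-1.571, -0.0, 0.0]
force: [-0.3, -0.4, -0.5]
width: 0.3
time_s: 53.72
tcp_pos: [563.7, 9.9, 104.7]
tcp_rot: [-1.571, -0.001, -0.001]
force: [-2.6, 0.0, 7.5]
width: 0.7
time_s: 54.1
tcp_pos: [563.9, 9.9, 102.7]
tcp_rot: [-1.571, -0.001, -0.001]
force: [-3.1, -0.3, 10.3]
width: 0.4
time_s: 54.35
tcp_pos: [564.0, 9.8, 101.7]
tcp_rot: [-1.571, -0.002, -0.001]
force: [-3.8, -0.1, 12.8]
width: 0.3
time_s: 54.6
tcp_pos: [564.1, 9.8, 100.8]
tcp_rot: [-1.571, -0.002, -0.002]
force: [-4.1, 0.5, 15.0]
width: 0.3
time_s: 54.85
tcp_pos: [564.1, 9.9, 100.3]
tcp_rot: [-1.571, -0.002, -0.002]
force: [-7.5, -0.0, 22.6]
width: 0.8
```

All four pots are home. I'll move the arm aside for a clear check.

```bash
python3 -m jog '[[[0,-0.1,0,0,0,0,0],[0,-0.15,0,0,0,0,0],[0,-0.05,0,0,0,0,0]]]'
python3 -m jog '[[[-0.08,0,0.18,0,0,0,0],[-0.08,0,0.18,0,0,0,0],[-0.08,0,0.18,0,0,0,0],[-0.08,0,0.18,0,0,0,0],[-0.08,0,0.18,0,0,0,0],[-0.08,0,0.18,0,0,0,0],[-0.08,0,0.18,0,0,0,0],[-0.08,0,0.18,0,0,0,0],[-0.08,0,0.18,0,0,0,0],[-0.08,0,0.18,0,0,0,0]]]'
python3 - <<'E'
from h import *
st(); T=img("top"); S=img("side"); np.savez("top2.npz",**T)
P=cloud(T)
for n,xy in dict(FR=(655,18),FL=(646,110),NL=(555,102),NR=(563,10)).items():
    m=near(P,xy,15,85,115); print(n,np.median(P[m],0).round(1),topc(T,P,xy,24,100,0))
a=cv2.resize(T["color"][85:215,165:425,::-1],None,fx=3,fy=3,interpolation=cv2.INTER_CUBIC)
b=cv2.resize(S["color"][150:230,270:430,::-1],None,fx=2.3,fy=2.3,interpolation=cv2.INTER_CUBIC)
c=cv2.resize(T["color"][148:212,178:222,::-1],None,fx=4,fy=4,interpolation=cv2.INTER_CUBIC)
o=np.zeros((600,800,3),np.uint8); o[:390,:780]=a; o[400:400+b.shape[0],:b.shape[1]]=b; h=min(200,c.shape[0]); o[400:600,500:500+c.shape[1]]=c[:200]; cv2.imwrite("pics/chk.png",o)
E
```

```text
time_s: 55.22
tcp_pos: [564.1, 9.8, 190.7]
tcp_rot: [-1.571, -0.003, -0.003]
force: [-0.0, 0.3, 0.7]
width: 26.3
time_s: 56.48
tcp_pos: [322.1, 551.4, 187.1]
tcp_rot: [-1.571, -0.0, 0.0]
force: [1.3, 0.7, 0.1]
width: 93.2
{'time_s': np.float64(56.475), 'joint_pos': array([ 1.002,  0.048,  1.565, -0.   ,  1.529, -0.569]), 'tcp_pos': array([322.149, 551.422, 187.116]), 'tcp_rot': array([-1.571, -0.   ,  0.   ]), 'force': array([1.25 , 0.658, 0.149]), 'width': np.float64(93.209)}
FR [655.6  17.5 100.3] (array([656. ,  18.1]), 96)
FL [645.5 109.5  99.6] (array([646.3, 109.4]), 97)
NL [554.5 101.3  99.2] (array([554.5, 101.4]), 100)
NR [562.8   9.2 100. ] (array([563.6,   9.5]), 97)
```

View pics/chk.png

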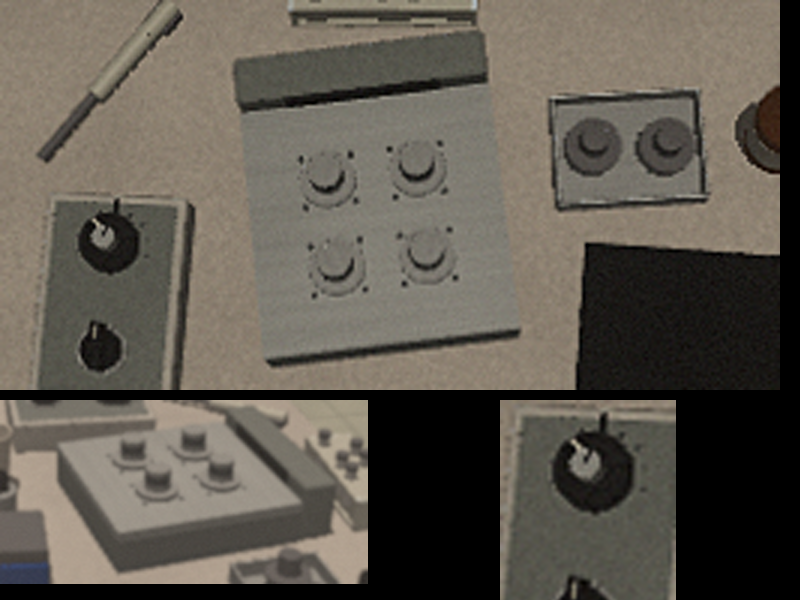

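The crop shows four pots flush on the deck, knob tops at 99–100 mm in depth, and the mat empty. Both plugs stand upright in the tray at crop (592,147) and (668,145). The lug is still to the left of the index. Next I'll measure the lug angle and approach the ring.

```bash
cat >> h.py <<'E'
C=np.array([589.7,335.5]); YAW=np.deg2rad(-4.4)
def lug(d,rmin=18.5,rmax=27,thr=120):
    V,U=np.mgrid[145:185,180:225]; q=onplane(d,np.c_[U.ravel(),V.ravel()],72)[:,:2]-C
    g=d["color"][145:185,180:225].min(2).ravel().astype(int); r=np.hypot(*q.T)
    m=(r>rmin)&(r<rmax); i=np.argsort(-g*m)[:6]
    for k in i: print((U.ravel()[k],V.ravel()[k]),g[k],r[k].round(1),round(np.rad2deg(np.arctan2(q[k,1],q[k,0])),1))
    w=np.clip(g[m]-thr,0,None); print("lug deg rel ctl",np.rad2deg(np.arctan2(w@q[m][:,1],w@q[m][:,0])-YAW) if w.sum() else None, "r",np.hypot(*(w@q[m])/w.sum()) if w.sum() else 0)
    # ring centre check & index (dark at z50)
    q5=onplane(d,np.c_[U.ravel(),V.ravel()],50)[:,:2]-C; r5=np.hypot(*q5.T); a=np.arctan2(q5[:,1],q5[:,0])
    m5=(r5>35)&(r5<44)&(abs(a)<.5); w=np.clip(75-g[m5],0,None); print("index deg world",np.rad2deg(np.arctan2(w@q5[m5][:,1],w@q5[m5][:,0])) if w.sum() else None)
    mk=(g<50)&(r<36); (c,rad)=cv2.minEnclosingCircle(q[mk].astype(np.float32)); print("ring blob",(np.array(c)+C).round(1),round(rad,1))
E
python3 - <<'E'
from h import *
T=dict(np.load("top2.npz")); lug(T); print(tooldelta([589.7,335.5,130]).round(3)); st()
E
```

```text
(np.int64(196), np.int64(158)) 152 26.9 34.0
(np.int64(197), np.int64(159)) 151 22.4 31.9
(np.int64(197), np.int64(160)) 123 19.8 36.6
(np.int64(195), np.int64(163)) 93 19.1 69.6
(np.int64(198), np.int64(159)) 63 20.8 24.7
(np.int64(196), np.int64(159)) 62 24.3 38.0
lug deg rel ctl 37.56642416408052 r 24.480187161851244
index deg world 2.3834783420223764
ring blob [589.6 332. ] 34.7
[ 0.894  0.186 -0.729]
{'time_s': np.float64(56.575), 'joint_pos': array([ 1.005e+00,  5.100e-02,  1.564e+00,  1.000e-03,  1.529e+00,
       -5.690e-01]), 'tcp_pos': array([320.647, 553.268, 186.132]), 'tcp_rot': array([-1.572, -0.002,  0.004]), 'force': array([-0.089, -0.219, -0.15 ]), 'width': np.float64(93.235)}
```

```bash
python3 -m jog '[[[0.128,0,-0.104,0,0,0,0],[0.128,0,-0.104,0,0,0,0],[0.128,0,-0.104,0,0,0,0],[0.128,0,-0.104,0,0,0,0],[0.128,0,-0.104,0,0,0,0],[0.128,0,-0.104,0,0,0,0],[0.126,0,-0.105,0,0,0,0],[0,0,0,0,0,0,0],[0,0,0,0,0,0,0]]]'
python3 -m jog '[[[0,0.1,0,0,0,0,0],[0,0.15,0,0,0,0,0],[0,0,0,0,0,0,0]]]'
python3 -c "
from h import *; st(); print(tooldelta([589.7,335.5,57]).round(3))"
```

```text
time_s: 57.7
tcp_pos: [591.3, 330.8, 187.2]
tcp_rot: [-1.571, 0.001, 0.0]
force: [0.0, 0.1, 0.5]
width: 92.7
time_s: 58.08
tcp_pos: [589.3, 331.1, 109.5]
tcp_rot: [-1.573, 0.003, 0.005]
force: [-0.3, 0.4, 0.8]
width: 92.9
{'time_s': np.float64(58.075), 'joint_pos': array([ 0.474,  0.17 ,  1.56 ,  0.   ,  1.417, -1.098]), 'tcp_pos': array([589.319, 331.128, 109.456]), 'tcp_rot': array([-1.573,  0.003,  0.005]), 'force': array([-0.28 ,  0.416,  0.751]), 'width': np.float64(92.931)}
[0.002 0.175 0.015]
```

```bash
python3 -m jog '[[[0,0,0.014,0,0,0,0],[0,0.1,0,0,0,0,0],[0,0.07,0,0,0,0,0],[0,0,0,0,0,0,0],[0,0,0,0,0,0,0]]]'
python3 -m jog '[[[0,0,0,0,0,0,1],[0,0,0,0,0,0,1],[0,0,0,0,0,0,1]]]'
python3 -c "
from h import *; o=st(); print(o['ft_torque'])"
```

```text
time_s: 58.7
tcp_pos: [592.0, 335.7, 63.1]
tcp_rot: [-1.57, -0.001, -0.001]
force: [0.3, 0.4, -0.3]
width: 93.0
time_s: 59.08
tcp_pos: [591.6, 335.4, 62.1]
tcp_rot: [-1.571, -0.0, -0.0]
force: [0.1, -0.9, -0.3]
width: 67.8
{'time_s': np.float64(59.075), 'joint_pos': array([ 0.478,  0.208,  1.597, -0.   ,  1.337, -1.093]), 'tcp_pos': array([591.64 , 335.372,  62.076]), 'tcp_rot': array([-1.571, -0.   , -0.   ]), 'force': array([ 0.088, -0.873, -0.254]), 'width': np.float64(67.834)}
[ 0.02019929 -0.02841326 -0.01414015]
```

```bash
python3 -m jog '[[[-0.005,0.014,0,0,0,0,0.25],[0,0,0,0,0,0,0.25],[0,0,0,0,0,0,1],[0,0,0,0,0,0,1],[0,0,0,0,0,0,1],[0,0,0,0,0,0,1]]]'
python3 -m jog '[[[0,0,0,0,0.1,0,1],[0,0,0,0,0.1,0,1],[0,0,0,0,0.1,0,1],[0,0,0,0,0.1,0,1],[0,0,0,0,0.1,0,1],[0,0,0,0,0.1,0,1],[0,0,0,0,0.1,0,1],[0,0,0,0,0.1,0,1],[0,0,0,0,0,0,1],[0,0,0,0,0,0,1]]]'
python3 -c "
from h import *; o=st(); print(o['ft_torque']); np.savez('top3.npz',**img('top')); d=dict(np.load('top3.npz')); lug(d); save(d,'ring3.png',(178,148,222,212),9)"
```

```text
time_s: 59.82
tcp_pos: [590.0, 336.6, 57.7]
tcp_rot: [-1.569, -0.001, 0.0]
force: [1.0, 9.9, -0.9]
width: 59.1
time_s: 61.08
tcp_pos: [590.1, 336.8, 57.7]
tcp_rot: [-1.512, 0.492, -0.491]
force: [3.1, 11.0, -2.2]
width: 59.5
{'time_s': np.float64(61.075), 'joint_pos': array([ 0.48 ,  0.209,  1.603,  0.002,  1.328, -0.463]), 'tcp_pos': array([590.12 , 336.809,  57.709]), 'tcp_rot': array([-1.512,  0.492, -0.491]), 'force': array([ 3.088, 11.039, -2.162]), 'width': np.float64(59.468)}
[ 1.80420459 -0.2179418  -0.03511469]
(np.int64(194), np.int64(160)) 83 26.7 52.6
(np.int64(195), np.int64(159)) 68 26.5 43.2
(np.int64(196), np.int64(158)) 66 26.9 34.0
(np.int64(196), np.int64(161)) 55 19.7 49.2
(np.int64(199), np.int64(157)) 55 25.8 12.8
(np.int64(198), np.int64(158)) 53 23.8 21.6
lug deg rel ctl None r 0
index deg world -1.1650271144243434
ring blob [589.7 335.8] 35.9
```

View pics/ring3.png

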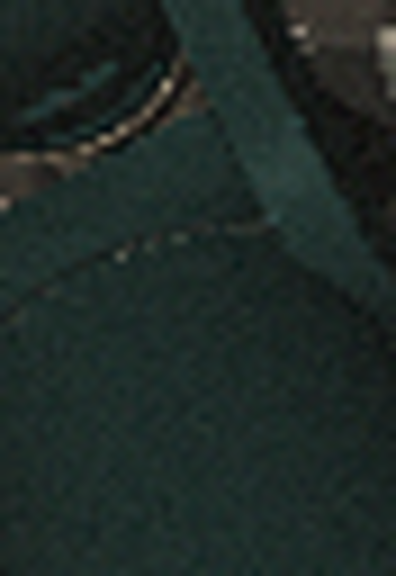

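The arm hides the ring in this picture. I'll release, back off and look again. The clamped centre suggests the knob axis is at y≈336.8.

```bash
python3 -m jog '[[[0,0,0,0,0,0,0],[0,0,0,0,0,0,0],[0,0,0,0,0,0,0],[0,-0.1,0,0,0,0,0],[0,-0.15,0,0,0,0,0],[0,-0.15,0,0,0,0,0]]]'
python3 -m jog '[[[-0.14,0,0.006,0,0,0,0],[-0.14,0,0.006,0,0,0,0],[-0.14,0,0.006,0,0,0,0],[-0.14,0,0.006,0,0,0,0],[-0.14,0,0.006,0,0,0,0],[-0.14,0,0.006,0,0,0,0],[-0.14,0,0.006,0,0,0,0],[-0.14,0,0.006,0,0,0,0],[0,0,0,0,0,0,0],[0,0,0,0,0,0,0]]]'
sed -i 's/C=np.array.*;/C=np.array([590,336.6]);/' h.py
python3 -c "
from h import *; o=st(); np.savez('top4.npz',**img('top')); d=dict(np.load('top4.npz')); lug(d); save(d,'ring4.png',(178,148,222,212),9)"
```

```text
time_s: 61.88
tcp_pos: [589.9, 335.1, 178.8]
tcp_rot: [-1.515, 0.492, -0.492]
force: [0.2, 0.4, 0.1]
width: 92.9
time_s: 63.12
tcp_pos: [326.9, 544.2, 177.6]
tcp_rot: [-1.514, 0.492, -0.492]
force: [-0.1, 0.5, -0.8]
width: 92.8
{'time_s': np.float64(63.125), 'joint_pos': array([ 0.99 ,  0.043,  1.585, -0.   ,  1.513,  0.047]), 'tcp_pos': array([326.928, 544.248, 177.556]), 'tcp_rot': array([-1.514,  0.492, -0.492]), 'force': array([-0.069,  0.529, -0.788]), 'width': np.float64(92.845)}
(np.int64(201), np.int64(158)) 137 21.5 -4.6
(np.int64(201), np.int64(157)) 135 24.7 -3.9
(np.int64(200), np.int64(158)) 76 21.6 3.7
(np.int64(197), np.int64(160)) 62 18.9 34.4
(np.int64(196), np.int64(161)) 61 18.6 47.6
(np.int64(200), np.int64(157)) 54 24.8 3.4
lug deg rel ctl 0.13883635748178444 r 22.987571743565262
index deg world 3.635021932614186
ring blob [589.6 332. ] 34.7
```

View pics/ring4.png

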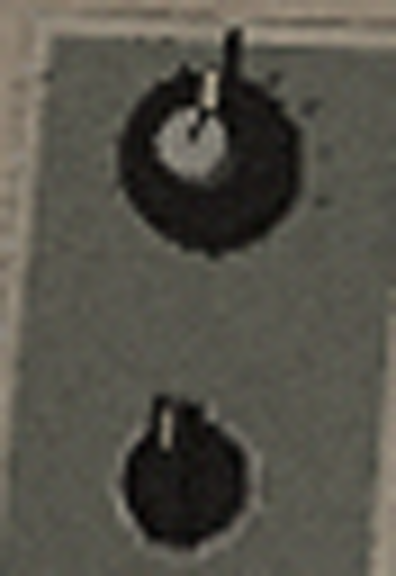

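```bash
cat >> h.py <<'E'
def align(d,lugbox,idxbox):
    g=cv2.cvtColor(d["color"],cv2.COLOR_RGB2GRAY).astype(float)
    def cen(b,s):
        x0,y0,x1,y1=b; w=g[y0:y1,x0:x1]*s; w=np.clip(w-np.percentile(w,60),0,None); V,U=np.mgrid[y0:y1,x0:x1]
        print(g[y0:y1,x0:x1].astype(int).tolist()); return [(w*U).sum()/w.sum(),(w*V).sum()/w.sum()]
    a=cen(lugbox,1); b=cen(idxbox,-1); L=onplane(d,[a],72)[0,:2]; I=onplane(d,[b],50)[0,:2]
    for yaw in(-6,-4.4,-3):
        y=np.deg2rad(yaw); h=np.array([-np.sin(y),np.cos(y)]); print(a,b,L.round(1),I.round(1),yaw,"lat",((L-I)@h).round(2),"deg",np.rad2deg(np.arcsin((L-I)@h/22)).round(1))
E
python3 - <<'E'
from h import *
d=dict(np.load("top4.npz")); align(d,(199,155,204,161),(201,151,207,156))
# panel edges: white rim vs grey panel; yaw by left and top edges of box
P=cloud(d); Z=P[...,2]
m=np.zeros(Z.shape,bool); m[145:226,170:236]=((Z>46)&(Z<54))[145:226,170:236]
pl=[];pr=[]
for v in range(158,214):
    u=np.nonzero(m[v])[0]; pl.append((u.min(),v)); pr.append((u.max(),v))
for n,p in(("L",pl),("R",pr)):
    q=onplane(d,p,50)[:,:2].astype(np.float32); f=cv2.fitLine(q,cv2.DIST_HUBER,0,.1,.01).ravel(); print(n,f, np.rad2deg(np.arctan2(f[1]*np.sign(f[0]),abs(f[0]))))
E
```

```text
[[93, 85, 65, 60, 18], [19, 54, 163, 58, 15], [14, 60, 158, 34, 20], [20, 87, 156, 39, 25], [24, 89, 159, 20, 16], [134, 25, 50, 19, 20]]
[[132, 138, 71, 53, 144, 143], [112, 125, 12, 42, 136, 128], [92, 81, 12, 34, 86, 75], [87, 85, 17, 40, 85, 84], [65, 60, 18, 48, 98, 81]]
[np.float64(200.4971826317534), np.float64(157.6165064633742)] [np.float64(203.29305283757344), np.float64(153.38307240704503)] [612.7 336.5] [631.6 333.4] -6 lat 1.06 deg 2.8
[np.float64(200.4971826317534), np.float64(157.6165064633742)] [np.float64(203.29305283757344), np.float64(153.38307240704503)] [612.7 336.5] [631.6 333.4] -4.4 lat 1.59 deg 4.2
[np.float64(200.4971826317534), np.float64(157.6165064633742)] [np.float64(203.29305283757344), np.float64(153.38307240704503)] [612.7 336.5] [631.6 333.4] -3 lat 2.06 deg 5.4
L [ 9.9716336e-01 -7.5268157e-02  5.3280853e+02  4.1180975e+02] -4.3166294
R [ 9.9622619e-01 -8.6794965e-02  5.3174951e+02  2.6867517e+02] -4.9792504
```

Three checks say the lug is at the index within about 2°: 0.1° from the axis, and about +2° lateral offset against the mark after discounting edge pixels. The inner knob's notch is unchanged. Now the start knob: axis at about (480,345), bar along the controller's x. I'll turn the jaw to 85.5° and approach.

```bash
python3 -m jog '[[[0,0,0,0,-0.175,0,0.3],[0,0,0,0,-0.175,0,0.3],[0,0,0,0,-0.175,0,0.3],[0,0,0,0,-0.175,0,0.3],[0,0,0,0,0,0,0.3],[0,0,0,0,0,0,0.3]]]'
python3 -c "
from h import *; o=st(); print(R.from_rotvec(o['tcp_rot']).as_matrix().round(3)); print(tooldelta([480,345,64]).round(3))
d=dict(np.load('top4.npz')); P=cloud(d)
# bar width profile: pixels on top face z~85 near key
m=near(P,(480,345),30,78,92); q=P[m][:,:2].astype(np.float32); print(len(q),cv2.minAreaRect(q), q.mean(0))
v,u=np.nonzero(m); q=onplane(d,np.c_[u,v],85)[:,:2].astype(np.float32); print(cv2.minAreaRect(q))"
```

```text
time_s: 63.92
tcp_pos: [327.2, 544.1, 177.6]
tcp_rot: [-1.57, 0.065, -0.065]
force: [-1.3, -0.0, 0.2]
width: 65.0
{'time_s': np.float64(63.925), 'joint_pos': array([ 0.989,  0.043,  1.585, -0.   ,  1.513, -0.499]), 'tcp_pos': array([327.183, 544.139, 177.597]), 'tcp_rot': array([-1.57 ,  0.065, -0.065]), 'force': array([-1.302, -0.029,  0.213]), 'width': np.float64(65.019)}
[[ 0.997  0.     0.082]
 [-0.082  0.     0.997]
 [ 0.    -1.     0.   ]]
[ 0.562  0.379 -0.62 ]
79 ((478.2699279785156, 345.041015625), (15.630036354064941, 45.39997100830078), 82.93282318115234) [477.95718 344.0519 ]
((477.72039794921875, 343.5343322753906), (45.82971954345703, 15.327174186706543), 0.6774464845657349)
```

```bash
python3 -m jog '[[[0.112,0,-0.124,0,0,0,0.3],[0.112,0,-0.124,0,0,0,0.3],[0.112,0,-0.124,0,0,0,0.3],[0.112,0,-0.124,0,0,0,0.3],[0.112,0,-0.124,0,0,0,0.3],[0,0,0,0,0,0,0.3],[0,0.15,0,0,0,0,0.3],[0,0,0,0,0,0,0.3],[0,0,0,0,0,0,0.3]]]'
python3 -c "
from h import *; o=st(); print(tooldelta([479.3,345,64]).round(3))"
```

```text
time_s: 65.05
tcp_pos: [479.6, 346.5, 134.0]
tcp_rot: [-1.569, 0.061, -0.062]
force: [0.1, 0.4, 0.3]
width: 65.3
{'time_s': np.float64(65.05), 'joint_pos': array([ 0.583, -0.03 ,  1.73 ,  0.   ,  1.441, -0.91 ]), 'tcp_pos': array([479.577, 346.537, 133.98 ]), 'tcp_rot': array([-1.569,  0.061, -0.062]), 'force': array([0.054, 0.383, 0.287]), 'width': np.float64(65.311)}
[-0.001  0.233 -0.005]
```

```bash
python3 -m jog '[[[0,0.1,-0.005,0,0,0,0.3],[0,0.1,0,0,0,0,0.3],[0,0.028,0,0,0,0,0.3],[0,0,0,0,0,0,0.3],[0,0,0,0,0,0,0.3]]]'
python3 -m jog '[[[0,0,0,0,0,0,0.7],[0,0,0,0,0,0,0.7],[0,0,0,0,0,0,0.7]]]'
python3 -m jog '[[[0,0,0,0,0,0,1],[0,0,0,0,0,0,1],[0,0,0,0,0,0,1]]]'
```

```text
time_s: 65.68
tcp_pos: [480.1, 344.9, 65.9]
tcp_rot: [-1.569, 0.06, -0.063]
force: [-0.7, 0.4, 0.2]
width: 65.1
time_s: 66.05
tcp_pos: [479.5, 344.4, 64.3]
tcp_rot: [-1.57, 0.061, -0.062]
force: [-0.0, 0.3, 0.5]
width: 39.7
time_s: 66.42
tcp_pos: [479.6, 345.5, 64.2]
tcp_rot: [-1.567, 0.061, -0.062]
force: [1.5, 8.6, -0.2]
width: 13.9
```

```bash
python3 -m jog '[[[0,0,0.004,0,0,0,1],[0,0,0,0,0,0,1],[0,0,0,0,0.1,0,1],[0,0,0,0,0.1,0,1],[0,0,0,0,0.1,0,1],[0,0,0,0,0.1,0,1],[0,0,0,0,0.1,0,1],[0,0,0,0,0.1,0,1],[0,0,0,0,0.1,0,1]]]'
python3 -c "
from h import *; print(readout.get_obs()['ft_torque'])"
python3 -m jog '[[[0,0,0,0,0.1,0,1],[0,0,0,0,0.1,0,1],[0,0,0,0,0.1,0,1],[0,0,0,0,0.1,0,1],[0,0,0,0,0.1,0,1],[0,0,0,0,0.1,0,1],[0,0,0,0,0.1,0,1],[0,0,0,0,0,0,1]]]'
python3 -c "
from h import *; o=st(); print(o['ft_torque'])"
```

```text
time_s: 67.55
tcp_pos: [479.8, 346.3, 64.2]
tcp_rot: [-1.512, 0.494, -0.494]
force: [2.9, 7.3, -2.5]
width: 13.7
[ 1.3053019  -0.45573802  0.07124491]
time_s: 68.55
tcp_pos: [480.3, 346.7, 64.3]
tcp_rot: [-1.366, 0.915, -0.916]
force: [8.0, 11.2, -6.2]
width: 13.6
{'time_s': np.float64(68.55), 'joint_pos': array([5.820e-01, 2.000e-02, 1.798e+00, 1.000e-03, 1.321e+00, 1.900e-01]), 'tcp_pos': array([480.263, 346.665,  64.275]), 'tcp_rot': array([-1.366,  0.915, -0.916]), 'force': array([ 7.995, 11.171, -6.201]), 'width': np.float64(13.634)}
[ 1.90404668 -1.27288735  0.18088875]
```

```bash
python3 -m jog '[[[0,0,0,0,0.1,0,1],[0,0,0,0,0,0,1]]]'
python3 -c "
from h import *; o=readout.get_obs(); print(o['ft_torque'],o['joint_pos'][5],o['force'])"
python3 -m jog '[[[0,0,0,0,0.08,0,1],[0,0,0,0,0,0,1]]]'
python3 -c "
from h import *; o=readout.get_obs(); print(o['ft_torque'],o['joint_pos'][5],o['force'])"
```

```text
time_s: 68.8
tcp_pos: [480.3, 346.7, 64.3]
tcp_rot: [-1.338, 0.975, -0.975]
force: [8.9, 11.2, -6.6]
width: 14.0
[ 2.04156196 -1.37754357  0.19471287] 0.26804977417107534 [ 8.91449901 11.18971914 -6.6080163 ]
time_s: 69.05
tcp_pos: [480.4, 346.7, 64.3]
tcp_rot: [-1.314, 1.022, -1.022]
force: [10.0, 11.6, -6.2]
width: 14.1
[ 2.03451088 -1.43030316  0.57778243] 0.330291811805598 [ 9.99302141 11.58360992 -6.17679854]
```

The torque jumped from 0.19 to 0.58 N m, so the knob is at its stop (1.24 rad turned). Let go, lift clear and back off to look.

```bash
python3 -m jog '[[[0,0,0,0,0,0,0.3],[0,0,0,0,0,0,0.3],[0,0,0,0,0,0,0.3],[0,0,0,0,0,0,0.3],[0,-0.1,0,0,0,0,0.3],[0,-0.15,0,0,0,0,0.3],[0,-0.15,0,0,0,0,0.3],[0,0,0,0,0,0,0.3]]]'
python3 -c "
from h import *; st(); print(tooldelta([325,545,185]).round(3))"
```

```text
time_s: 70.05
tcp_pos: [480.6, 346.1, 188.1]
tcp_rot: [-1.313, 1.02, -1.023]
force: [0.1, 0.9, -1.0]
width: 65.1
{'time_s': np.float64(70.05), 'joint_pos': array([ 0.581, -0.058,  1.668, -0.   ,  1.525,  0.33 ]), 'tcp_pos': array([480.596, 346.064, 188.074]), 'tcp_rot': array([-1.313,  1.02 , -1.023]), 'force': array([ 0.119,  0.864, -0.975]), 'width': np.float64(65.098)}
[-0.771  0.01  -0.337]
```

```bash
python3 -m jog '[[[-0.128,0,-0.056,0,0,0,0.3],[-0.128,0,-0.056,0,0,0,0.3],[-0.128,0,-0.056,0,0,0,0.3],[-0.128,0,-0.056,0,0,0,0.3],[-0.128,0,-0.056,0,0,0,0.3],[-0.128,0,-0.056,0,0,0,0.3],[0,0,0,0,0,0,0.3],[0,0,0,0,0,0,0.3]]]'
python3 - <<'E'
from h import *
T=img("top"); S=img("side"); np.savez("top5.npz",**T); P=cloud(T)
lug(T); align(T,(200,156,204,160),(201,151,207,156))
for n,xy in dict(FR=(655,18),FL=(646,110),NL=(555,102),NR=(563,10)).items(): print(n,np.median(P[near(P,xy,15,85,115)],0).round(1))
m=near(P,(480,345),30,78,92); print(cv2.minAreaRect(P[m][:,:2].astype(np.float32)))
T0=dict(np.load("top0.npz"))
a=cv2.resize(T["color"][60:290,165:465,::-1],None,fx=2,fy=2,interpolation=cv2.INTER_CUBIC)
c=cv2.resize(T["color"][148:212,182:222,::-1],None,fx=4.5,fy=4.5,interpolation=cv2.INTER_CUBIC)
o=np.zeros((460,800,3),np.uint8); o[:,:600]=a; o[:288,610:790]=c; cv2.imwrite("pics/fin.png",o)
E
```

```text
time_s: 71.05
tcp_pos: [324.7, 543.1, 183.3]
tcp_rot: [-1.319, 1.022, -1.022]
force: [-0.7, -0.1, -0.1]
width: 64.9
(np.int64(201), np.int64(157)) 139 24.7 -3.9
(np.int64(201), np.int64(158)) 138 21.5 -4.6
(np.int64(200), np.int64(158)) 75 21.6 3.7
(np.int64(196), np.int64(161)) 62 18.6 47.6
(np.int64(197), np.int64(160)) 53 18.9 34.4
(np.int64(200), np.int64(157)) 53 24.8 3.4
lug deg rel ctl 0.17078130919302378 r 23.128437396864307
index deg world 3.744981504462859
ring blob [589.6 332. ] 34.7
[[57, 161, 58, 20], [61, 160, 38, 23], [88, 160, 41, 21], [88, 159, 16, 23]]
[[137, 135, 70, 60, 145, 139], [117, 121, 11, 41, 135, 125], [85, 77, 10, 36, 91, 86], [91, 87, 16, 45, 89, 85], [61, 58, 17, 50, 89, 87]]
[np.float64(200.88), np.float64(157.61333333333334)] [np.float64(203.2320654790563), np.float64(153.42320654790558)] [612.7 335.3] [631.5 333.6] -6 lat -0.31 deg -0.8
[np.float64(200.88), np.float64(157.61333333333334)] [np.float64(203.2320654790563), np.float64(153.42320654790558)] [612.7 335.3] [631.5 333.6] -4.4 lat 0.21 deg 0.6
[np.float64(200.88), np.float64(157.61333333333334)] [np.float64(203.2320654790563), np.float64(153.42320654790558)] [612.7 335.3] [631.5 333.6] -3 lat 0.68 deg 1.8
FR [654.9  18.8 100. ]
FL [646.  109.8 100.7]
NL [554.  101.4  99.9]
NR [562.8   9.1 100. ]
((478.0172119140625, 344.7265625), (16.363218307495117, 46.470130920410156), 86.71200561523438)
```

View pics/fin.png

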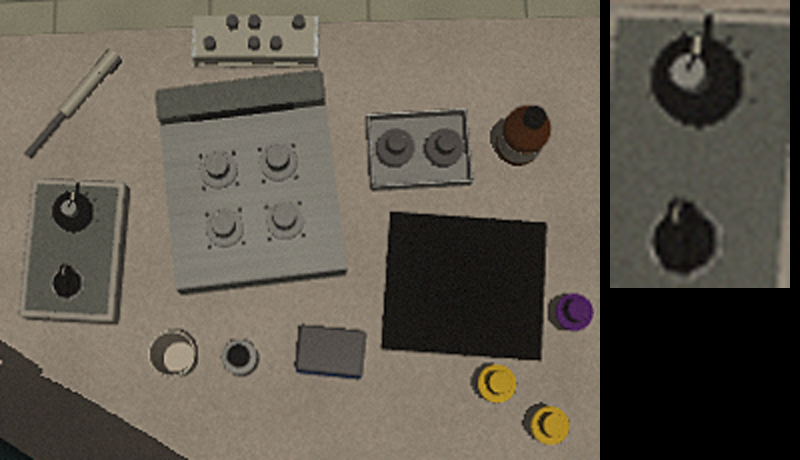

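The final picture shows four pots seated, both plugs in the tray at (395,147) and (445,147), and the lug at the index (73,190). The start-knob bar is back along the controller's x, and the beaker, jar, tip box, bottle and look-alikes have not moved. I'm handing it in.

```bash
python3 -c "
from h import *; print(order.close_job())"
```

```text
the job is handed in; nothing more can be done
None
```

The mill was loaded, set and started in the order asked, and the job was handed in at about 71 s of the 210 s allowed.

- **Plugs:** there were two, and both stand upright in the steel tray.
- **Pots:** all four from the mat are in the sockets. Each was pressed until it stopped, with fingertip forces peaking at 22–28 N, above the 11–18 N given. Knob tops read 99.9–100.7 mm in the last depth image; the nominal height when home is 100 mm.
- **Speed ring:** I turned it about 36° clockwise, and the lug ended within 1–2° of the index. An earlier, rougher estimate of the same picture said 4°; it included stray edge pixels. The inner knob looked unchanged in the pictures.
- **Start knob:** I twisted it about 1.24 rad, until the torque jumped at the stop, and let it go. The last image shows its bar back along the controller's x, to within a couple of degrees.
- **Rest of the bench:** in the last picture, by eye, the bottle, beaker, jar, tip box and the purple and yellow look-alikes are where they started. I noticed no knocked pot and no grip slip.

In one side picture the second plug seemed to be lying down in the tray, but the clear top views showed both standing.

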